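# Pack and wedge a glue joint shut

### The job

Close the glue seam in the jig: stand packing pieces upright in the gap, one after another against the blue fence block, until less than 20 mm of space is left before the steel jaw. Then take the red-topped wedge, its flat face to the packing and its slope to the jaw, and press it down into that space until you feel the seam shut and the stack is tight from fence to jaw; it springs open again if let go, so finish while still holding the wedge down, the seam kept shut by wedge and packing squeezed against the fence, not by your hand on the slide. Leave the glue bottle, the chisel and the plane where they are.

Things in the scene. Friction and masses are not known exactly. Their poses are not given: they have to be found in the camera images.
- fence_face (a point): Foot of the fence block's working face, mid-width, at the level of the jig's board (18 mm above the bench). Fixed blue block 28 mm wide (x), 60 mm tall above the board, black knob behind it. y points square across the gap from fence to jaw, z up. The fence's place along the jig varies: the gap from fence face to open jaw is 22 to 42 mm, so it takes one or two pieces.
- jaw_face (a point): Foot of the steel jaw's face that looks at the fence, mid-width, at the level of the jig's board (18 mm above the bench); axes as fence_face. The jaw is 28 mm wide, 60 mm tall above the board; its face is upright up to 54 mm, the top 6 mm bevelled back at 45 degrees as a lead-in. It moves with the slide.
- slide (a joint): Opening of the glue seam in m: the pale half with the steel jaw slides along the jig. 0: shut against the darker fixed half (a firm stop). 0.005: fully open, the jaw 5 mm nearer the fence, where a spring of 7 to 8 N holds it at the start. Driving the jaw away from the fence shuts the seam.
- pack1_mid (a point): One of three identical loose pale packing pieces: an upright slab 50 mm long (x), 12 mm thick (y), 66 mm tall, about 30 g, standing on the bench. Point: its centre, 33 mm above its foot. Best held by its two end faces, 50 mm apart: fence and jaw are only 28 mm wide, so fingers on the ends pass clear of them, down to the jig's board.
- pack2_mid (a point): One of three identical loose pale packing pieces: an upright slab 50 mm long (x), 12 mm thick (y), 66 mm tall, about 30 g, standing on the bench. Point: its centre, 33 mm above its foot. Best held by its two end faces, 50 mm apart: fence and jaw are only 28 mm wide, so fingers on the ends pass clear of them, down to the jig's board.
- pack3_mid (a point): One of three identical loose pale packing pieces: an upright slab 50 mm long (x), 12 mm thick (y), 66 mm tall, about 30 g, standing on the bench. Point: its centre, 33 mm above its foot. Best held by its two end faces, 50 mm apart: fence and jaw are only 28 mm wide, so fingers on the ends pass clear of them, down to the jig's board.
- wedge_mid (a point): Centre of the wedge, 50 mm long (x), 84 mm tall, 60 g; 42 mm above its bottom edge, mid of its 28 mm thickness (y). Flat face 13.9 mm to the -y side. 3 mm thick at the bottom; the +y face slopes out 0.46 mm per mm to 28 mm at 54 mm up; red straight head above. Waxed taper: about 5 N down shuts the seam; let go, it is squeezed out. Hold by its end faces. In the jig its y must point as fence_face's y.
- wedge_tip (a point): Middle of the wedge's 3 mm thick bottom edge: 42 mm below wedge_mid and 12.4 mm to its -y side; same axes. The flat face lies 1.5 mm to the -y side of it. In the jig the flat face must bear on the packing: a stiff grip can carry the jaw's sideways push of 8 N itself and leave the packing loose, so ease the wedge sideways onto the packing, or press on its top instead.
- stand: Low fixed wooden stand (base 70 x 70 x 8 mm, two posts 28 mm wide rising to 38 mm) in which the wedge stands loose and upright, bottom edge 8 mm above the bench; the wedge lifts straight up out of it. Origin at bench level under the wedge's flat face; axes as the wedge.
- glue: White glue bottle with an orange cap, 52 mm across, 130 mm tall, loose; origin under its middle. To be left alone.
- chisel: Wood-handled chisel about 220 mm long lying on the bench, loose; origin on the bench where blade meets handle. To be left alone.
- plane: Small block plane, 50 x 150 mm, about 45 mm tall, loose; origin under its middle. To be left alone.
Things that resemble listed ones, but are neither listed nor needed, are in the scene too. Of the things that look like the part that bears wedge_mid, the smaller one is meant. What is shaped like the part that bears pack1_mid but pink is not meant.

How it is judged:
By the outcome, as a careful person would: the job done as asked, in the order asked, and still so for the second after the job is handed in, while the arm keeps its last pose, push and grip.
It also fails if it takes over 72 s, if anything falls off the work surface, if the arm or the gripper's body presses on something with over 40 N, if the wrist force passes 120 N, or if a joint passes its speed limit or range.

### The arm

A 6-joint arm with a two-finger parallel gripper is mounted at the origin on the work surface. World frame = base frame: x ahead of the robot, y to its left, z up, the work surface at z = 0. Lengths are in m, angles in rad, forces in N, time in s.
With the tool pointing down it reaches from about 0.3 to 1 m from the base axis. Payload 5.1 kg.
Tool frame: the origin (TCP) lies at the very end of the fingers, on their centre line; the grasp point (between the pads) lies 19 mm behind it; z points along the fingers, y is the line along which they close (so a half turn about z gives the same grasp; the last joint's range is limited). The gripper opens to 95 mm and grips with 3 to 60 N. Pads are 20 mm wide; open, the fingers measure 119 mm over their backs; the gripper's body (75 mm by 180 mm) begins 59 mm behind the grasp point.
Start: joints at [1.017, 0.124, 1.65, -0, 1.367, -0.083], TCP at [0.295, 0.579, 0.215] pointing down, gripper open.
Joint ranges: [-2.61, 2.61], [-1.02, 2.33], [0.03, 2.71], [-1.35, 4.49], [0.32, 2.68], [-2.91, 2.91]. Speed limits (rad/s): [2.57, 2.57, 3.14, 3.14, 3.14, 3.14].

### API

Orientations are given as a 3x3 rotation matrix whose columns are the frame's x, y, z axes.
In Python, from cell import bot, imaging gives the robot as it stands.
- The arm moves only by the tool jog_arm, never from a script. Its argument "rows" is a list of rows, each an object of numbers: "x", "y", "z": the shift along the tool's x, y, z in mm; "spin": the turn about the tool's z in degrees; "hand": the opening in per cent of the stroke, from 0 (shut) to 100 (fully open). A call has 1 to 10 rows; each row shifts and turns the commanded pose from where the row before left it, along the tool's axes as they then stand; what a row does not reach is not made up. A row lasts 1/10 s, in which the tool goes at most 50 mm and 8.59 degrees, less where a joint would pass 70% of its speed; a pose out of reach is approached as far as the arm can. A call is refused whole if a number of a shift passes 50 or a number of a turn 8.59, either way. A call with a gripper value outside its range is refused whole. The fingers move at their own pace and stop on an object; "newtons" is the grip in N (left out, the last holds). Time passes only in rows, so rows that do not move let the fingers close. It gives the time, the measured TCP pose, the force, the opening and the grip force at its end, in the units of the state.
- bot.get_state(): the state, without advancing time (a new reading comes with each control period).
- imaging.camera(name): name is "scene" or "top" or "wrist"; returns a dict with "frame" (420x560x3 uint8, red, green, blue), "fx", "fy", "cx", "cy" (pixels), "xyz" and "rotation" of the camera in the world; the wrist camera has in their place "tool_from_camera" (4x4, takes a point from camera to tool coordinates, whose origin is the TCP and whose axes are the flange's). Camera axes: x right, y down, z forward; pixel columns grow to the right and rows downward; lengths in m; the calibration is good to about 2 mm. A picture is of the moment at which its call begins: read the wrist's pose just before it. There is no depth.
- bot.job_done(): hands the job in; it is judged then, once.
Trained networks look in the newest picture that a camera, given by its name, has taken for a name from the list of things; names that differ only in an ending like _2 or _b are one class to them, and where a whole thing is asked for, a point or a joint stands for the part that bears it (a point fixed in the world has none). Each returns a list of dicts, best first, with "p" (0 to 1); they miss things now and then, are a little off and sometimes report something else, mostly with a low value. They report only what shows in the picture. A call takes as long as a camera call. They do not tell look-alikes from the thing itself.
- imaging.spot_in(target, camera): "xy" ([column, row] in pixels, amid what is visible of it).
- imaging.silhouettes(target, camera): "mask" (420x560 bool, what is visible of it) and "xy" ([column, row] in pixels, amid what is visible of it).
The state is a dict: "time": time; "q": joint angles; "dq": joint speeds; "tau": joint torques, N m; "eef_pos": TCP position; "eef_rot": TCP orientation; "wrist_force": force on the tool from outside, world axes, zero at the start; "wrist_torque": the same for the moment, N m; "width": finger opening in m; "grasp_force": force on a finger pad.
Only numpy, scipy, OpenCV 4.12 (cv2) and the standard library are available. Lean on these libraries where they do the work, as an engineer would, in place of code of your own. Each camera call takes 0.05 s, during which the arm holds its last target. There are 200 camera calls.

## Working session

There is one attempt and no reset: what is moved stays moved. The work goes in short steps, Python scripts to look and compute and a tool call to move; the robot and the scene stay as the last step left them, time stands still between calls to the robot, and variables do not carry over. Pictures are saved under pics/ and viewed, at most 10 in all, crops included, and the job is handed in when it is done.

Besides the shell and the picture viewer there is one more tool, called after ">>>" by a JSON object that holds its "fn" and its "kwargs", one argument or row to a line. jog_arm: Moves the arm, as the interface text tells. Its arguments: {"type":"object","properties":{"rows":{"type":"array","items":{"type":"object","properties":{"x":{"type":"number"},"y":{"type":"number"},"z":{"type":"number"},"spin":{"type":"number"},"hand":{"type":"number"}}}},"newtons":{"type":"number"}},"required":["rows"]}

```bash
mkdir -p pics; ls
python3 - <<'E'
from cell import bot, imaging
import cv2,numpy as np
s=bot.get_state();print(s['time'],s['eef_pos'],np.round(s['eef_rot'],3).tolist(),s['width'],s['wrist_force'])
ims=[]
for c in ['scene','top']:
    d=imaging.camera(c);cv2.imwrite(f'pics/{c}.png',d['frame'][:,:,::-1])
    print(c,d['fx'],d['cx'],d['cy'],np.round(d['xyz'],3),np.round(d['rotation'],3).tolist())
    for n in ['fence_face','jaw_face','pack1_mid','wedge_mid','wedge_tip','stand','glue','chisel','plane']:
        print(n,[(np.round(r['xy']).tolist(),round(r['p'],2)) for r in imaging.spot_in(n,c)])
E
```

```text
pics
0.0 [0.29453467 0.57871817 0.213396  ] [[-0.891, 0.454, -0.001], [0.454, 0.891, -0.002], [0.0, -0.002, -1.0]] 0.09455458400661695 [-0.42888329  0.29278549 -0.79203837]
scene 500.89443826188784 281.244955857392 202.40434577444566 [1.223 0.323 0.572] [[-0.476, 0.489, -0.731], [0.879, 0.25, -0.405], [-0.015, -0.836, -0.549]]
fence_face [([366.0, 225.0], 0.97)]
jaw_face [([431.0, 248.0], 0.9)]
pack1_mid [([147.0, 206.0], 0.89), ([195.0, 190.0], 0.79), ([168.0, 182.0], 0.55)]
wedge_mid [([260.0, 161.0], 0.82), ([240.0, 174.0], 0.63)]
wedge_tip [([239.0, 177.0], 0.91), ([259.0, 157.0], 0.89)]
stand [([246.0, 204.0], 0.56)]
glue [([263.0, 288.0], 0.79)]
chisel [([147.0, 263.0], 0.68), ([432.0, 248.0], 0.26)]
plane [([349.0, 340.0], 0.83)]
top 379.32068529568795 282.03071711638637 211.36197573252628 [ 0.454 -0.067  0.766] [[-0.007, -0.993, 0.114], [-1.0, 0.006, -0.002], [0.001, -0.114, -0.993]]
fence_face [([195.0, 223.0], 0.73), ([334.0, 231.0], 0.52)]
jaw_face [([123.0, 215.0], 0.56)]
pack1_mid [([404.0, 168.0], 0.96), ([379.0, 209.0], 0.75)]
wedge_mid [([359.0, 305.0], 0.89), ([335.0, 228.0], 0.75)]
wedge_tip [([332.0, 229.0], 0.67), ([363.0, 306.0], 0.57)]
stand [([322.0, 235.0], 0.7)]
glue [([232.0, 101.0], 0.7)]
chisel [([346.0, 108.0], 0.63)]
plane [([169.0, 107.0], 0.97)]
```

View pics/scene.png

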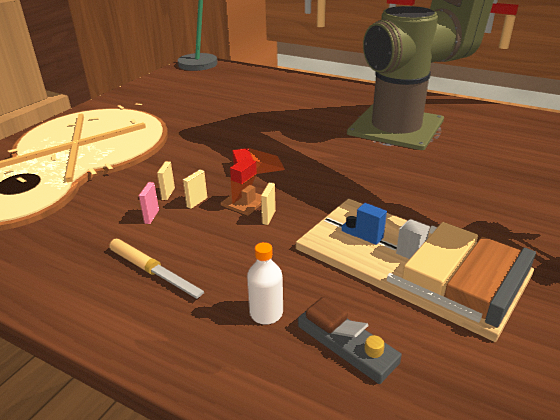

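View pics/top.png

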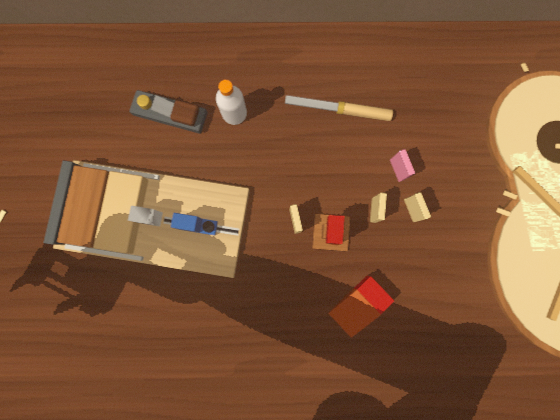

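The small wedge in its stand is at scene (243,167) and top (335,230). The larger look-alike lies at top (361,306). The pale packing pieces are at top (296,218), (379,208) and (418,207), with the pink one at (402,165). The jig's fence is at top (185,222) and its jaw at (143,214).

```bash
cat > h.py <<'E'
from cell import bot, imaging
import cv2,numpy as np
def cam(name,save=None):
    s=bot.get_state(); d=imaging.camera(name)
    if name=='wrist':
        T=np.array(d['tool_from_camera']);R=np.array(s['eef_rot'])
        d['rotation']=R@T[:3,:3]; d['xyz']=np.array(s['eef_pos'])+R@T[:3,3]
    if save: cv2.imwrite(f'pics/{save}.png',d['frame'][:,:,::-1])
    return d
def ray(d,uv,z):
    r=np.array(d['rotation'])@[(uv[0]-d['cx'])/d['fx'],(uv[1]-d['cy'])/d['fy'],1]
    p=np.array(d['xyz']); return p+r*(z-p[2])/r[2]
def proj(d,P):
    c=(np.atleast_2d(P)-d['xyz'])@np.array(d['rotation'])
    return np.c_[c[:,0]/c[:,2]*d['fx']+d['cx'],c[:,1]/c[:,2]*d['fy']+d['cy']]
def tri(d1,u1,d2,u2):
    A=[];b=[]
    for d,u in((d1,u1),(d2,u2)):
        r=np.array(d['rotation'])@[(u[0]-d['cx'])/d['fx'],(u[1]-d['cy'])/d['fy'],1];r/=np.linalg.norm(r)
        M=np.eye(3)-np.outer(r,r);A.append(M);b.append(M@d['xyz'])
    return np.linalg.lstsq(np.vstack(A),np.hstack(b),rcond=None)[0]
def totool(v):  # world shift -> tool mm
    return np.round(np.array(bot.get_state()['eef_rot']).T@v*1000,1)
E
python3 - <<'E'
from h import *
d=cam('top')
for n,uv,z in [('packA',(296,218),.05),('packB',(379,208),.05),('packC',(418,207),.05),('pink',(402,165),.05),('wedge',(335,230),.092),('fence',(185,222),.078),('jaw',(143,214),.078),('big',(361,306),.03)]:
    print(n,np.round(ray(d,uv,z),3))
w=cam('wrist'); T=np.array(w['tool_from_camera']);print(np.round(T,3).tolist(),w['fx'])
im=np.hstack([cv2.resize(d['frame'][150:280,280:440],(640,520),interpolation=cv2.INTER_CUBIC)])
cv2.imwrite('pics/crop1.png',im[:,:,::-1])
E
```

```text
packA [ 0.523 -0.095  0.05 ]
packB [ 0.541 -0.253  0.05 ]
packC [ 0.543 -0.327  0.05 ]
pink [ 0.625 -0.3    0.05 ]
wedge [ 0.497 -0.162  0.092]
fence [0.515 0.109 0.078]
jaw [0.53  0.186 0.078]
big [ 0.356 -0.217  0.03 ]
[[0.0, -0.956, -0.294, 0.083], [1.0, 0.0, 0.0, -0.001], [0.0, -0.294, 0.956, -0.169], [0.0, 0.0, 0.0, 1.0]] 367.77384299039
```

View pics/crop1.png

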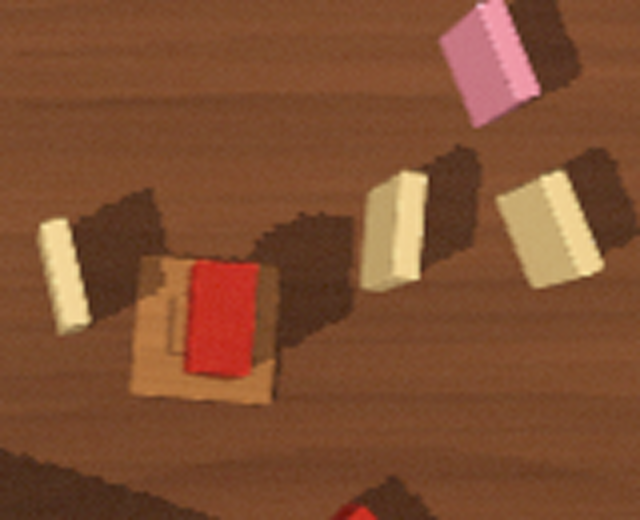

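The enlarged crop confirms it: the red-topped wedge in the stand is the one I want. The other red one is larger and lies loose, and the pink slab is excluded. Next I'll move over the jig for a close look.

>>> {"fn": "jog_arm", "kwargs": {
  "rows": [
    {"x":-40,"y":-31,"z":-4,"hand":100},
    {"x":-40,"y":-31,"z":-4},
    {"x":-40,"y":-31,"z":-4},
    {"x":-40,"y":-31,"z":-4},
    {"x":-40,"y":-31,"z":-4},
    {"x":-40,"y":-31,"z":-4},
    {"x":-40,"y":-31,"z":-4},
    {"x":-40,"y":-31,"z":-4},
    {"x":-40,"y":-31,"z":-4},
    {"x":-40,"y":-31,"z":-4}
  ],
  "newtons": 20
}}

```text
$.rows[0]: bad value
```

>>> {"fn": "jog_arm", "kwargs": {
  "rows": [
    {"spin":8},
    {"spin":8},
    {"spin":8},
    {"spin":8},
    {"spin":8},
    {"spin":8},
    {"spin":8},
    {"spin":8},
    {"spin":8},
    {"spin":0}
  ]
}}

```text
$.rows[0]: bad value
```

Run:
```python
from h import *
d=cam('wrist')
s=bot.get_state();print(s['eef_pos'],np.round(s['eef_rot'],3).tolist(),s['q'])
cv2.imwrite('pics/w1.png',cv2.resize(d['frame'],(800,600),interpolation=cv2.INTER_CUBIC)[:,:,::-1])
```

```text
[0.29485135 0.57926206 0.21465784] [[-0.891, 0.454, -0.0], [0.454, 0.891, 0.0], [0.0, 0.0, -1.0]] [ 1.01739786e+00  1.23782273e-01  1.65031665e+00  2.30812059e-05
  1.36748347e+00 -8.26389731e-02]
```

View pics/w1.png

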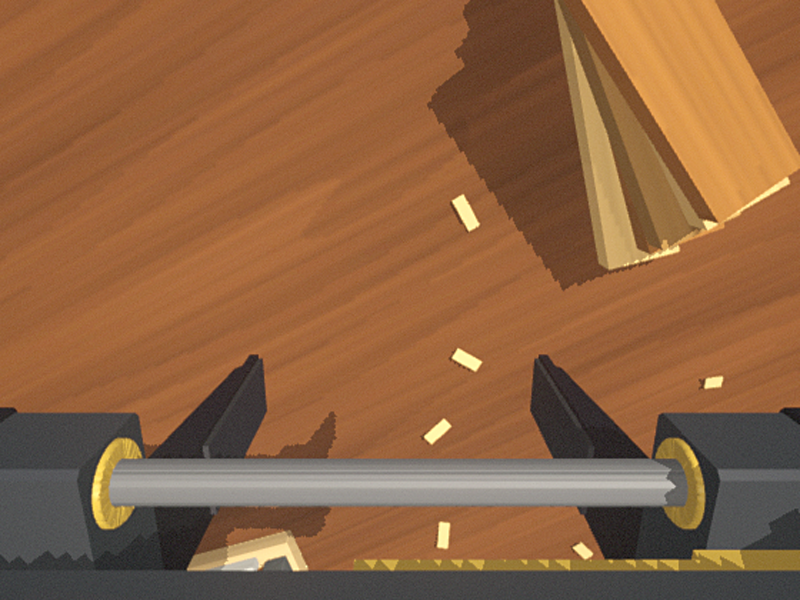

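The move was refused, so this picture only shows the start pose: bench, shavings, and the fingers at (255,370) and (540,370). I'll give every field in each row.

>>> {"fn": "jog_arm", "kwargs": {
  "rows": [
    {"x":-40,"y":-31,"z":-4,"spin":0,"hand":100},
    {"x":-40,"y":-31,"z":-4,"spin":0,"hand":100},
    {"x":-40,"y":-31,"z":-4,"spin":0,"hand":100},
    {"x":-40,"y":-31,"z":-4,"spin":0,"hand":100},
    {"x":-40,"y":-31,"z":-4,"spin":0,"hand":100},
    {"x":-40,"y":-31,"z":-4,"spin":0,"hand":100},
    {"x":-40,"y":-31,"z":-4,"spin":0,"hand":100},
    {"x":-40,"y":-31,"z":-4,"spin":0,"hand":100},
    {"x":-40,"y":-31,"z":-4,"spin":0,"hand":100},
    {"x":-40,"y":-31,"z":-4,"spin":0,"hand":100}
  ],
  "newtons": 20
}}

```text
time: 2.15
eef_pos: [0.508, 0.1265, 0.2546]
eef_rot: [[-0.891, 0.454, 0.001], [0.454, 0.891, 0.0], [-0.001, 0.001, -1.0]]
wrist_force: [0.1, 0.1, -1.7]
width: 0.0947
grasp_force: 0.0
```

>>> {"fn": "jog_arm", "kwargs": {
  "rows": [
    {"x":0,"y":0,"z":0,"spin":8,"hand":100},
    {"x":0,"y":0,"z":0,"spin":8,"hand":100},
    {"x":0,"y":0,"z":0,"spin":8,"hand":100},
    {"x":0,"y":0,"z":0,"spin":8,"hand":100},
    {"x":0,"y":0,"z":0,"spin":8,"hand":100},
    {"x":0,"y":0,"z":0,"spin":8,"hand":100},
    {"x":0,"y":0,"z":0,"spin":8,"hand":100},
    {"x":0,"y":0,"z":0,"spin":8,"hand":100},
    {"x":0,"y":0,"z":0,"spin":8,"hand":100},
    {"x":0,"y":0,"z":0,"spin":0,"hand":100}
  ]
}}

```text
time: 3.15
eef_pos: [0.5075, 0.1284, 0.2542]
eef_rot: [[0.156, 0.988, 0.0], [0.988, -0.156, 0.0], [0.0, 0.0, -1.0]]
wrist_force: [0.7, 0.1, 1.0]
width: 0.0949
grasp_force: 0.0
```

Run:
```python
from h import *
d=cam('wrist')
s=bot.get_state();print(s['time'],s['eef_pos'],np.round(s['eef_rot'],3).tolist(),s['q'])
cv2.imwrite('pics/w2.png',cv2.resize(d['frame'],(800,600),interpolation=cv2.INTER_CUBIC)[:,:,::-1])
```

```text
3.2 [0.5074641  0.12842383 0.25414403] [[0.153, 0.988, 0.0], [0.988, -0.153, 0.0], [0.0, 0.0, -1.0]] [ 1.45293224e-01 -1.81588472e-01  1.88293382e+00 -4.35470429e-06
  1.44008532e+00  2.99131945e-01]
```

View pics/w2.png

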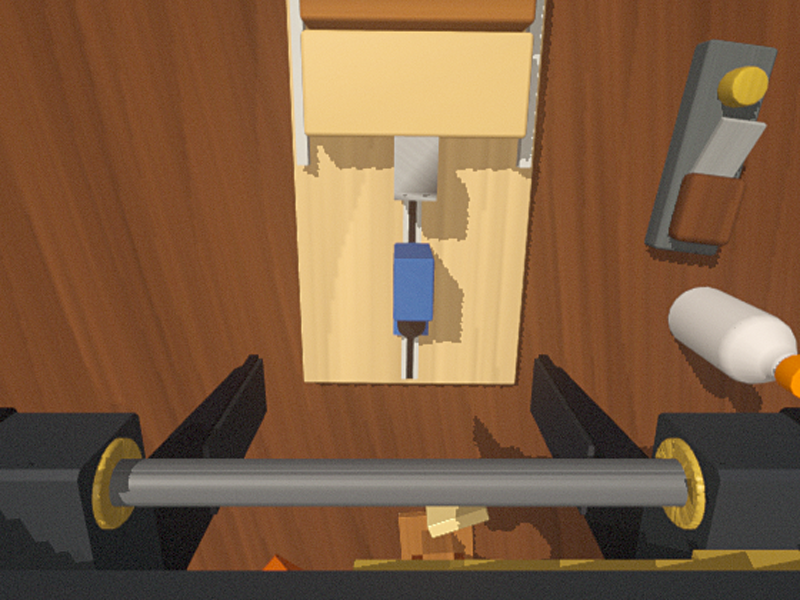

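The jig sits nearly square to the tool. In the picture the fence's working-face top edge is at row ≈259 and its foot at ≈243 (columns 394–433), and the jaw's lip is at ≈200. I'll extract these edges to sub-pixel.

Run:
```python
from h import *
d=cam('wrist');f=d['frame'].astype(int)
for r in range(130,185): print(r,f[r,280:301:5].reshape(-1).tolist() if r%1==0 else '')
print('row150',[(c,*f[155,c]) for c in range(270,312)])
```

```text
130 [189, 184, 171, 179, 171, 159, 168, 160, 150, 146, 137, 126, 134, 128, 118]
131 [188, 182, 169, 176, 167, 157, 165, 156, 144, 149, 143, 131, 133, 121, 113]
132 [187, 179, 167, 172, 164, 153, 159, 151, 138, 148, 140, 129, 131, 121, 109]
133 [186, 179, 168, 169, 162, 147, 155, 150, 139, 147, 133, 125, 132, 123, 111]
134 [185, 177, 167, 171, 163, 152, 158, 149, 138, 144, 134, 124, 129, 117, 106]
135 [194, 187, 177, 177, 170, 156, 169, 161, 147, 155, 148, 136, 132, 124, 113]
136 [187, 180, 169, 193, 186, 175, 180, 172, 161, 165, 157, 147, 124, 115, 105]
137 [176, 168, 158, 190, 183, 171, 192, 186, 172, 180, 175, 164, 161, 156, 146]
138 [169, 161, 153, 177, 170, 159, 189, 183, 171, 193, 187, 179, 183, 174, 166]
139 [163, 154, 140, 168, 156, 146, 181, 175, 163, 185, 178, 171, 192, 187, 176]
140 [212, 180, 132, 159, 153, 136, 133, 122, 113, 174, 161, 143, 181, 166, 143]
141 [232, 195, 135, 157, 149, 135, 84, 68, 53, 161, 141, 114, 169, 137, 92]
142 [231, 196, 133, 160, 150, 137, 74, 56, 44, 162, 142, 114, 166, 134, 88]
143 [231, 195, 130, 160, 152, 139, 75, 59, 44, 161, 139, 111, 169, 1
[... 4528 characters left out ...]
4(169), np.int64(135), np.int64(87)), (299, np.int64(168), np.int64(135), np.int64(89)), (300, np.int64(166), np.int64(135), np.int64(88)), (301, np.int64(169), np.int64(135), np.int64(88)), (302, np.int64(166), np.int64(135), np.int64(85)), (303, np.int64(169), np.int64(137), np.int64(89)), (304, np.int64(167), np.int64(134), np.int64(87)), (305, np.int64(166), np.int64(130), np.int64(91)), (306, np.int64(163), np.int64(131), np.int64(86)), (307, np.int64(163), np.int64(132), np.int64(90)), (308, np.int64(158), np.int64(126), np.int64(81)), (309, np.int64(160), np.int64(131), np.int64(88)), (310, np.int64(166), np.int64(134), np.int64(89)), (311, np.int64(169), np.int64(138), np.int64(92))]
```

Run:
```python
from h import *
d=cam('wrist');f=d['frame'].astype(float);R=np.array(bot.get_state()['eef_rot'])
print('fence foot',ray(d,(290,170.0),.018),'fence top',ray(d,(290,181),.078))
print('jaw lip',ray(d,(290,140),.072),'jaw bevel top',ray(d,(290,136),.078))
# fence top sides (blue dominance), jaw sides
b=(f[:,:,2]-f[:,:,0]>25)
for r in (185,195,205,215):
    c=np.where(b[r])[0];print(r,c.min(),c.max(),np.round(ray(d,(c.min(),r+.5),.078),4),np.round(ray(d,(c.max()+1,r+.5),.078),4))
# yaw: board edges
g=cv2.GaussianBlur(f[:,:,1],(3,3),0)
def fit(rows,c0,c1,sgn):
    P=[]
    for r in rows:
        e=sgn*np.diff(g[r,c0:c1]);P.append(ray(d,(c0+np.argmax(e)+1,r+.5),.018)[:2])
    P=np.array(P);v=cv2.fitLine(P.astype(np.float32)*1000,cv2.DIST_HUBER,0,.01,.01)[:2,0];return v*np.sign(v[1])
print('L',fit(range(180,262,2),200,222,1),'R',fit(range(180,262,2),352,380,-1), 'toolx',R[:,0])
# face top edge line
P=[]
for c in range(278,302):
    bl=f[175:188,c,2];P.append(ray(d,(c+.5,175+np.argmax(np.diff(bl))+1),.078)[:2])
v=cv2.fitLine(np.float32(P)*1000,cv2.DIST_HUBER,0,.01,.01)[:2,0];print('edge',v,'tooly',R[:,1])
```

```text
fence foot [0.52146875 0.13166816 0.018     ] fence top [0.51979214 0.13271483 0.078     ]
jaw lip [0.52546226 0.17048059 0.072     ] jaw bevel top [0.52590336 0.17477503 0.078     ]
185 276 303 [0.5058 0.1304 0.078 ] [0.5325 0.1263 0.078 ]
195 276 303 [0.5043 0.1206 0.078 ] [0.5312 0.1164 0.078 ]
205 276 302 [0.5027 0.1106 0.078 ] [0.5288 0.1065 0.078 ]
215 275 302 [0.5002 0.1006 0.078 ] [0.5275 0.0964 0.078 ]
L [0.16597775 0.9861295 ] R [0.16220619 0.98675686] toolx [ 1.53622810e-01  9.88129562e-01 -2.31371919e-05]
edge [ 0.9882353  -0.15294129] tooly [ 9.88129561e-01 -1.53622808e-01  5.29073572e-05]
```

The gap from fence to open jaw is about 38 mm, so it takes two packing pieces and leaves about 14 mm. Next I'll look at the packing pieces and the wedge from near.

>>> {"fn": "jog_arm", "kwargs": {
  "rows": [
    {"x":-48,"y":10,"z":0,"spin":0.5,"hand":100},
    {"x":-48,"y":10,"z":0,"spin":0,"hand":100},
    {"x":-48,"y":10,"z":0,"spin":0,"hand":100},
    {"x":-48,"y":10,"z":0,"spin":0,"hand":100},
    {"x":-48,"y":10,"z":0,"spin":0,"hand":100},
    {"x":-48,"y":10,"z":0,"spin":0,"hand":100},
    {"x":-48,"y":10,"z":0,"spin":0,"hand":100},
    {"x":-48,"y":10,"z":0,"spin":0,"hand":100},
    {"x":-48,"y":10,"z":0,"spin":0,"hand":100},
    {"x":-48,"y":10,"z":0,"spin":0,"hand":100}
  ]
}}

```text
time: 4.3
eef_pos: [0.5273, -0.3636, 0.2541]
eef_rot: [[0.163, 0.987, 0.0], [0.987, -0.163, 0.0], [0.0, 0.0, -1.0]]
wrist_force: [1.0, 0.0, 0.6]
width: 0.0949
grasp_force: 0.0
```

>>> {"fn": "jog_arm", "kwargs": {
  "rows": [
    {"x":-30,"y":0,"z":0,"spin":0,"hand":100},
    {"x":0,"y":0,"z":0,"spin":0,"hand":100},
    {"x":0,"y":0,"z":0,"spin":0,"hand":100}
  ]
}}

```text
time: 4.6
eef_pos: [0.5223, -0.3914, 0.2536]
eef_rot: [[0.165, 0.986, -0.0], [0.986, -0.165, 0.001], [0.001, -0.001, -1.0]]
wrist_force: [0.2, 0.1, 0.8]
width: 0.0952
grasp_force: 0.0
```

Run:
```python
from h import *
d=cam('wrist')
s=bot.get_state();print(s['time'],s['eef_pos'],np.round(s['eef_rot'],3).tolist(),s['q'])
cv2.imwrite('pics/w3.png',cv2.resize(d['frame'],(800,600),interpolation=cv2.INTER_CUBIC)[:,:,::-1])
for n in ['pack1_mid','wedge_mid','stand']: print(n,[(np.round(r['xy']).tolist(),round(r['p'],2)) for r in imaging.spot_in(n,'wrist')])
```

```text
4.65 [ 0.52260106 -0.39055898  0.25384957] [[0.164, 0.987, -0.0], [0.987, -0.164, 0.001], [0.001, -0.0, -1.0]] [-7.24227300e-01  1.08668246e-01  1.60109183e+00  4.13709139e-04
  1.43244750e+00 -5.59836776e-01]
pack1_mid [([370.0, 77.0], 0.97), ([275.0, 34.0], 0.68)]
wedge_mid [([93.0, 40.0], 0.62)]
stand []
```

View pics/w3.png

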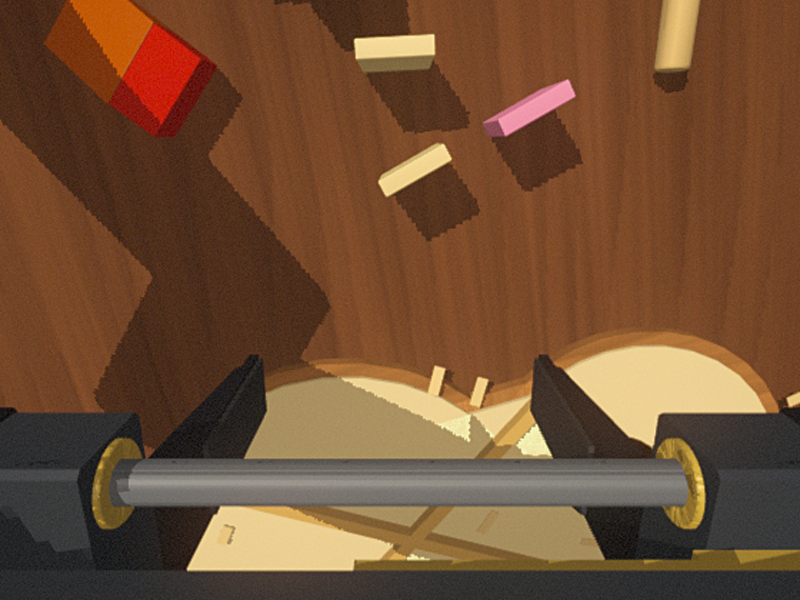

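The nearest pale pieces show at (395,47), nearly aligned with the tool, and at (415,170). The pink one is at (530,108) and the big wedge at (130,60). I'll fit the top faces for exact poses.

```bash
cat >> h.py <<'E'
def packs(d,z=.066,thr=None):
    f=d['frame'].astype(int); s=bot.get_state();R=np.array(s['eef_rot']);out=[]
    m=((f[:,:,0]>195)&(f[:,:,1]>180)&(f[:,:,2]>125)&(f[:,:,2]<f[:,:,1]-25)).astype(np.uint8)
    for c in cv2.findContours(m,0,cv2.CHAIN_APPROX_NONE)[0]:
        if cv2.contourArea(c)<250: continue
        P=np.array([ray(d,p[0]+.5,z)[:2] for p in c])
        (cx,cy),(w,h),a=cv2.minAreaRect((P*1000).astype(np.float32))
        if w<h: w,h,a=h,w,a+90
        if not (40<w<60 and 8<h<17): continue
        a=(a+90)%180-90  # long axis angle in world
        ty=np.degrees(np.arctan2(R[1,1],R[0,1])); spin=-(((a-ty)+90)%180-90)
        t=totool(np.array([cx/1000,cy/1000,0])-np.array(s['eef_pos']))
        out.append(dict(px=c.mean((0,1)).round().tolist(),xy=(round(cx,1),round(cy,1)),size=(round(w,1),round(h,1)),ang=round(a,1),spin=round(spin,1),tool=t[:2].tolist()))
    return out
E
python3 - <<'E'
from h import *
for p in packs(cam('wrist')): print(p)
d=cam('wrist');print(d['frame'][32,275],d['frame'][118,290])
E
```

```text
{'px': [290.0, 120.0], 'xy': (544.0, -331.1), 'size': (49.1, 11.2), 'ang': 19.7, 'spin': np.float64(-29.1), 'tool': [61.4, 11.0]}
{'px': [276.0, 34.0], 'xy': (543.5, -255.5), 'size': (48.9, 10.9), 'ang': -6.7, 'spin': np.float64(-2.7), 'tool': [135.8, -1.7]}
[245 218 152] [241 212 143]
```

>>> {"fn": "jog_arm", "kwargs": {
  "rows": [
    {"x":45,"y":0,"z":0,"spin":0,"hand":100},
    {"x":45,"y":0,"z":0,"spin":0,"hand":100},
    {"x":46,"y":-2,"z":0,"spin":0,"hand":100},
    {"x":0,"y":0,"z":40,"spin":-2.7,"hand":100},
    {"x":0,"y":0,"z":40,"spin":0,"hand":100},
    {"x":0,"y":0,"z":40,"spin":0,"hand":100},
    {"x":0,"y":0,"z":40,"spin":0,"hand":100},
    {"x":0,"y":0,"z":40,"spin":0,"hand":100},
    {"x":0,"y":0,"z":31,"spin":0,"hand":100},
    {"x":0,"y":0,"z":0,"spin":0,"hand":100}
  ]
}}

```text
time: 5.9
eef_pos: [0.5392, -0.2537, 0.0178]
eef_rot: [[0.117, 0.993, -0.009], [0.993, -0.117, 0.005], [0.004, -0.009, -1.0]]
wrist_force: [-0.9, 0.7, -0.6]
width: 0.0953
grasp_force: 0.0
```

Run:
```python
from h import *
d=cam('wrist')
s=bot.get_state();print(s['time'],s['eef_pos'],s['wrist_force'])
cv2.imwrite('pics/w4.png',d['frame'][:,:,::-1])
```

```text
5.95 [ 0.54137426 -0.25496692  0.02099775] [-0.19367437 -0.24548976  0.31078824]
```

View pics/w4.png

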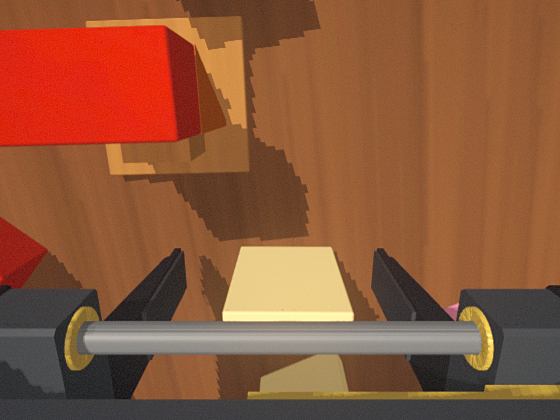

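The piece stands centred between the fingers (top edge columns 240–332). I'll close on it and lift.

>>> {"fn": "jog_arm", "kwargs": {
  "rows": [
    {"x":0,"y":0,"z":0,"spin":0,"hand":40},
    {"x":0,"y":0,"z":0,"spin":0,"hand":40},
    {"x":0,"y":0,"z":0,"spin":0,"hand":40},
    {"x":0,"y":0,"z":0,"spin":0,"hand":40},
    {"x":0,"y":0,"z":0,"spin":0,"hand":40},
    {"x":0,"y":0,"z":0,"spin":0,"hand":40},
    {"x":0,"y":0,"z":-30,"spin":0,"hand":40},
    {"x":0,"y":0,"z":-40,"spin":0,"hand":40},
    {"x":0,"y":0,"z":-40,"spin":2.7,"hand":40},
    {"x":0,"y":0,"z":-40,"spin":0,"hand":40}
  ],
  "newtons": 20
}}

```text
time: 6.95
eef_pos: [0.5426, -0.2564, 0.1743]
eef_rot: [[0.165, 0.986, -0.001], [0.986, -0.165, 0.0], [0.0, -0.001, -1.0]]
wrist_force: [1.2, 0.1, -0.7]
width: 0.0501
grasp_force: 20.0
```

>>> {"fn": "jog_arm", "kwargs": {
  "rows": [
    {"x":43,"y":-9.5,"z":0,"spin":0,"hand":40},
    {"x":43,"y":-9.5,"z":0,"spin":0,"hand":40},
    {"x":43,"y":-9.5,"z":0,"spin":0,"hand":40},
    {"x":43,"y":-9.5,"z":0,"spin":0,"hand":40},
    {"x":43,"y":-9.5,"z":0,"spin":0,"hand":40},
    {"x":43,"y":-9.5,"z":0,"spin":0,"hand":40},
    {"x":43,"y":-9.5,"z":0,"spin":0,"hand":40},
    {"x":43,"y":-10.5,"z":0,"spin":0,"hand":40},
    {"x":43.5,"y":-9.7,"z":0,"spin":0,"hand":40},
    {"x":0,"y":0,"z":0,"spin":0,"hand":40}
  ]
}}

```text
time: 7.95
eef_pos: [0.5204, 0.1441, 0.173]
eef_rot: [[0.159, 0.987, -0.0], [0.987, -0.159, 0.001], [0.001, -0.001, -1.0]]
wrist_force: [-0.5, -0.3, -0.6]
width: 0.05
grasp_force: 20.0
```

Run:
```python
from h import *
d=cam('wrist')
s=bot.get_state();print(s['time'],s['eef_pos'],s['wrist_force'])
cv2.imwrite('pics/w5.png',d['frame'][:,:,::-1])
u=np.array([.163,.987,0]);F=np.array([.5197,.1323,.018])
print('expected fence top edge px',proj(d,[F+[0,0,.06]-u*0]),'jaw lip',proj(d,[F+u*.0385+[0,0,.054]]))
print('to target',totool(F+u*.008-s['eef_pos']))
```

```text
8.0 [0.52069638 0.1419038  0.17288085] [-0.46000414  0.50933249 -0.07777867]
expected fence top edge px [[279.48567531 227.22293875]] jaw lip [[279.73305556 175.9448136 ]]
to target [ -1.6   0.6 154.9]
```

View pics/w5.png

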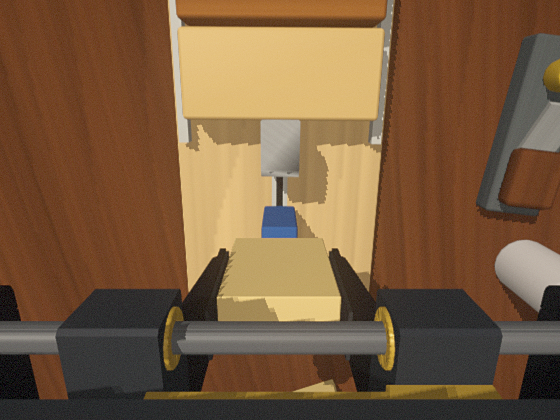

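Run:
```python
from h import *
d=cam('wrist');f=d['frame'].astype(int)
for r in list(range(170,180))+list(range(202,242,1)): print(r,f[r,272].tolist(),f[r,288].tolist())
u=np.array([.163,.987,0]);F=np.array([.5197,.1323,.018])
print(proj(d,[F,F+[0,0,.06],F+u*.0385+[0,0,.054]]))
```

```text
170 [174, 166, 156] [121, 113, 105]
171 [161, 156, 145] [167, 162, 152]
172 [153, 145, 137] [174, 170, 159]
173 [180, 172, 160] [166, 149, 131]
174 [200, 196, 179] [156, 131, 91]
175 [206, 200, 184] [152, 119, 74]
176 [204, 198, 185] [154, 124, 79]
177 [203, 197, 182] [158, 125, 84]
178 [202, 194, 183] [152, 119, 73]
179 [201, 194, 180] [155, 122, 75]
202 [209, 201, 183] [228, 192, 125]
203 [133, 140, 147] [173, 150, 127]
204 [74, 90, 126] [86, 92, 121]
205 [58, 80, 122] [54, 76, 121]
206 [68, 87, 128] [67, 83, 124]
207 [64, 83, 123] [64, 87, 123]
208 [69, 91, 126] [67, 88, 126]
209 [70, 87, 126] [65, 84, 123]
210 [66, 90, 124] [69, 83, 124]
211 [68, 85, 126] [62, 81, 120]
212 [70, 87, 125] [63, 82, 123]
213 [75, 89, 128] [61, 86, 124]
214 [67, 88, 124] [69, 90, 124]
215 [75, 91, 129] [66, 85, 122]
216 [62, 88, 124] [71, 85, 127]
217 [70, 87, 126] [66, 83, 125]
218 [68, 84, 127] [71, 90, 128]
219 [70, 91, 128] [71, 89, 128]
220 [73, 91, 126] [61, 80, 123]
221 [66, 84, 122] [66, 93, 126]
222 [59, 78, 120] [71, 90, 128]
223 [67, 87, 128] [67, 87, 127]
224 [71, 107, 159] [73, 106, 157]
225 [78, 112, 165] [81, 115, 166]
226 [70, 110, 160] [74, 108, 161]
227 [71, 105, 157] [76, 112, 162]
228 [76, 107, 161] [73, 105, 156]
229 [73, 107, 160] [74, 111, 162]
230 [73, 108, 161] [75, 111, 159]
231 [77, 108, 160] [74, 109, 159]
232 [77, 112, 162] [72, 103, 159]
233 [72, 107, 158] [74, 110, 157]
234 [74, 110, 159] [70, 101, 157]
235 [69, 107, 160] [76, 107, 161]
236 [70, 111, 166] [70, 107, 161]
237 [92, 112, 165] [93, 109, 161]
238 [194, 162, 114] [193, 160, 112]
239 [196, 165, 100] [196, 167, 104]
240 [193, 164, 101] [194, 166, 106]
241 [194, 166, 105] [190, 162, 103]
[[278.61713963 202.82481953]
 [278.6299741  224.45999467]
 [278.78573955 172.98267262]]
```

```bash
cat >> h.py <<'E'
U=np.array([.163,.987,0]);F=np.array([.5197,.1323,.018])
def st():
    L=[bot.get_state() for _ in range(3)]
    return np.mean([s['eef_pos'] for s in L],0),np.mean([s['wrist_force'] for s in L],0)
E
python3 - <<'E'
from h import *
p,f=st();print(p,f,totool(F+U*.008-p))
E
```

```text
[0.52093633 0.14053326 0.17285175] [ 0.31859965 -0.83263117 -0.17555356] [ -0.2   0.2 154.9]
```

>>> {"fn": "jog_arm", "kwargs": {
  "rows": [
    {"x":0,"y":0,"z":35,"spin":0,"hand":40},
    {"x":0,"y":0,"z":35,"spin":0,"hand":40},
    {"x":0,"y":0,"z":30,"spin":0,"hand":40},
    {"x":0,"y":0,"z":20,"spin":0,"hand":40},
    {"x":0,"y":0,"z":12,"spin":0,"hand":40},
    {"x":0,"y":0,"z":0,"spin":0,"hand":40},
    {"x":0,"y":0,"z":0,"spin":0,"hand":40}
  ]
}}

```text
time: 8.75
eef_pos: [0.5218, 0.1387, 0.0413]
eef_rot: [[0.166, 0.986, 0.0], [0.986, -0.166, -0.0], [-0.0, 0.001, -1.0]]
wrist_force: [0.6, 0.1, 0.0]
width: 0.0496
grasp_force: 20.0
```

>>> {"fn": "jog_arm", "kwargs": {
  "rows": [
    {"x":-1,"y":0,"z":0,"spin":0,"hand":40},
    {"x":0,"y":0,"z":0,"spin":0,"hand":40},
    {"x":0,"y":0,"z":0,"spin":0,"hand":40}
  ]
}}

```text
time: 9.05
eef_pos: [0.5213, 0.1387, 0.0413]
eef_rot: [[0.165, 0.986, 0.0], [0.986, -0.165, -0.0], [-0.0, 0.0, -1.0]]
wrist_force: [-0.1, 0.3, -0.3]
width: 0.0496
grasp_force: 20.0
```

>>> {"fn": "jog_arm", "kwargs": {
  "rows": [
    {"x":-0.5,"y":0,"z":0,"spin":0,"hand":40},
    {"x":-0.5,"y":0,"z":0,"spin":0,"hand":40},
    {"x":0,"y":0,"z":0,"spin":0,"hand":40}
  ]
}}

```text
time: 9.35
eef_pos: [0.521, 0.1382, 0.0412]
eef_rot: [[0.165, 0.986, 0.0], [0.986, -0.165, 0.001], [0.001, 0.0, -1.0]]
wrist_force: [0.5, 2.1, -0.2]
width: 0.0499
grasp_force: 20.0
```

It touches the fence with about 2 N sideways. I'll lower it onto the board and release.

>>> {"fn": "jog_arm", "kwargs": {
  "rows": [
    {"x":0,"y":0,"z":1,"spin":0,"hand":40},
    {"x":0,"y":0,"z":1,"spin":0,"hand":40},
    {"x":0,"y":0,"z":0,"spin":0,"hand":40}
  ]
}}

```text
time: 9.65
eef_pos: [0.5212, 0.1382, 0.0398]
eef_rot: [[0.165, 0.986, 0.0], [0.986, -0.165, 0.0], [0.0, 0.0, -1.0]]
wrist_force: [-1.1, 0.8, 4.2]
width: 0.0496
grasp_force: 20.0
```

>>> {"fn": "jog_arm", "kwargs": {
  "rows": [
    {"x":0,"y":0,"z":0,"spin":0,"hand":65},
    {"x":0,"y":0,"z":0,"spin":0,"hand":85},
    {"x":0,"y":0,"z":0,"spin":0,"hand":85},
    {"x":0,"y":0,"z":0,"spin":0,"hand":85},
    {"x":0,"y":0,"z":-30,"spin":0,"hand":85},
    {"x":0,"y":0,"z":-40,"spin":0,"hand":100},
    {"x":0,"y":0,"z":-45,"spin":0,"hand":100},
    {"x":0,"y":0,"z":-45,"spin":0,"hand":100},
    {"x":0,"y":0,"z":-45,"spin":0,"hand":100},
    {"x":0,"y":0,"z":0,"spin":0,"hand":100}
  ]
}}

```text
time: 10.65
eef_pos: [0.5247, 0.1385, 0.2528]
eef_rot: [[0.165, 0.986, 0.014], [0.986, -0.165, 0.002], [0.005, 0.014, -1.0]]
wrist_force: [-0.4, 0.3, 1.3]
width: 0.0953
grasp_force: 0.0
```

>>> {"fn": "jog_arm", "kwargs": {
  "rows": [
    {"x":-40,"y":0,"z":0,"spin":0,"hand":100},
    {"x":-40,"y":0,"z":0,"spin":0,"hand":100},
    {"x":-40,"y":0,"z":0,"spin":0,"hand":100},
    {"x":0,"y":0,"z":0,"spin":0,"hand":100},
    {"x":0,"y":0,"z":0,"spin":0,"hand":100}
  ]
}}

```text
time: 11.15
eef_pos: [0.5009, 0.019, 0.2433]
eef_rot: [[0.167, 0.986, -0.001], [0.986, -0.167, 0.0], [0.0, -0.001, -1.0]]
wrist_force: [1.1, -0.6, 0.4]
width: 0.0957
grasp_force: 0.0
```

Run:
```python
from h import *
d=cam('wrist');p,_=st();print(p,bot.get_state()['time'])
print(packs(d,.084));a=packs(d,.084)
for q in a: print('rel fence', (np.array(q['xy'])/1000-F[:2])@U[:2], (np.array(q['xy'])/1000-F[:2])@[.987,-.163])
cv2.imwrite('pics/w6.png',d['frame'][:,:,::-1])
```

```text
[0.50100292 0.01974431 0.24340755] 11.2
[]
```

Run:
```python
from h import *
d=cam('wrist')
for r in imaging.silhouettes('pack1_mid','wrist'):
    ys,xs=np.where(r['mask']);print(np.round(r['xy']),round(r['p'],2),xs.min(),xs.max(),ys.min(),ys.max(),r['mask'].sum())
xs=U@np.eye(3);X=np.array([.987,-.163,0])
c=[F+X*sx*.025+U*y+[0,0,z] for z in(.066,0) for y in (0,.012) for sx in(-1,1)]
print(np.round(proj(d,c)).tolist())
f=d['frame']; 
pc=proj(d,[F+U*.006+[0,0,.066]])[0];print(pc)
for r in range(int(pc[1])-30,int(pc[1])+20,1): print(r,f[r,int(pc[0])-20].tolist(),f[r,int(pc[0])+22].tolist())
```

```text
[280.  51.] 0.7 249 309 42 64 1125
[412. 388.] 0.62 395 422 381 392 215
[[248.0, 58.0], [308.0, 58.0], [247.0, 42.0], [308.0, 42.0], [253.0, 65.0], [303.0, 65.0], [253.0, 52.0], [303.0, 52.0]]
[277.88464324  50.05689523]
20 [233, 199, 139] [170, 138, 92]
21 [232, 198, 134] [170, 139, 99]
22 [235, 199, 141] [173, 141, 96]
23 [233, 196, 138] [168, 137, 90]
24 [233, 198, 135] [168, 138, 92]
25 [233, 197, 140] [169, 137, 90]
26 [234, 199, 140] [168, 136, 91]
27 [234, 199, 137] [170, 137, 90]
28 [234, 199, 138] [170, 135, 91]
29 [234, 199, 138] [171, 140, 97]
30 [233, 198, 133] [168, 135, 86]
31 [234, 199, 140] [169, 138, 89]
32 [235, 201, 139] [170, 140, 96]
33 [233, 199, 137] [171, 137, 90]
34 [233, 197, 134] [170, 138, 91]
35 [233, 197, 137] [169, 136, 89]
36 [235, 200, 139] [171, 138, 89]
37 [235, 199, 139] [170, 137, 93]
38 [235, 199, 141] [171, 138, 92]
39 [235, 200, 141] [166, 134, 88]
40 [233, 196, 136] [166, 133, 84]
41 [235, 201, 135] [179, 150, 99]
42 [255, 238, 167] [255, 235, 161]
43 [255, 237, 172] [255, 238, 174]
44 [255, 235, 172] [255, 235, 170]
45 [255, 233, 170] [255, 233, 171]
46 [255, 233, 166] [255, 234, 171]
47 [255, 232, 165] [255, 231, 165]
48 [255, 231, 166] [255, 234, 168]
49 [255, 230, 163] [255, 232, 166]
50 [255, 230, 163] [255, 230, 162]
51 [255, 231, 166] [255, 230, 163]
52 [255, 229, 162] [255, 230, 164]
53 [255, 229, 161] [255, 231, 167]
54 [255, 229, 160] [255, 230, 163]
55 [255, 231, 161] [255, 231, 161]
56 [253, 223, 155] [255, 229, 160]
57 [188, 158, 98] [194, 166, 105]
58 [153, 120, 75] [152, 124, 82]
59 [154, 126, 81] [145, 118, 78]
60 [153, 122, 78] [149, 122, 79]
61 [156, 126, 83] [149, 126, 81]
62 [154, 124, 78] [152, 122, 82]
63 [153, 123, 76] [148, 119, 77]
64 [168, 133, 92] [159, 128, 82]
65 [179, 143, 97] [169, 137, 92]
66 [236, 198, 136] [170, 138, 96]
67 [241, 203, 140] [172, 139, 95]
68 [241, 206, 146] [171, 138, 94]
69 [241, 204, 143] [170, 138, 96]
```

The first piece sits flush on the fence: its top edges are at rows 42–57 against 42–58 predicted. I'll look at the wedge on the way to the third pale piece.

>>> {"fn": "jog_arm", "kwargs": {
  "rows": [
    {"x":-46,"y":7,"z":0,"spin":0,"hand":100},
    {"x":-46,"y":7,"z":0,"spin":0,"hand":100},
    {"x":-46,"y":7,"z":0,"spin":0,"hand":100},
    {"x":-46,"y":7,"z":0,"spin":0,"hand":100},
    {"x":-46,"y":7,"z":0,"spin":0,"hand":100},
    {"x":-46,"y":7,"z":0,"spin":0,"hand":100},
    {"x":0,"y":0,"z":0,"spin":0,"hand":100},
    {"x":0,"y":0,"z":0,"spin":0,"hand":100},
    {"x":0,"y":0,"z":0,"spin":0,"hand":100}
  ]
}}

```text
time: 12.2
eef_pos: [0.4976, -0.258, 0.2438]
eef_rot: [[0.163, 0.987, -0.0], [0.987, -0.163, 0.001], [0.001, -0.0, -1.0]]
wrist_force: [0.6, -0.0, -0.2]
width: 0.095
grasp_force: 0.0
```

Run:
```python
from h import *
d=cam('wrist');p,_=st();print(p,bot.get_state()['time'])
for q in packs(d): print(q)
f=d['frame'].astype(int)
m=((f[:,:,0]>190)&(f[:,:,1]<60)&(f[:,:,2]<60)).astype(np.uint8)
for c in cv2.findContours(m,0,cv2.CHAIN_APPROX_NONE)[0]:
    if cv2.contourArea(c)<200: continue
    P=np.array([ray(d,q[0]+.5,.092)[:2] for q in c]);print(c.mean((0,1)),cv2.minAreaRect((P*1000).astype(np.float32)))
w=proj(d,[[.497,-.162,.09]])[0].astype(int);print(w)
x0=max(0,w[0]-80);im=f[0:150,x0:x0+200].astype(np.uint8)
cv2.imwrite('pics/crop2.png',cv2.resize(im,(800,600),interpolation=cv2.INTER_CUBIC)[:,:,::-1])
```

```text
[ 0.49762913 -0.25787916  0.24392321] 12.25
[163.82666667 184.87333333] ((398.29583740234375, -234.61431884765625), (53.825225830078125, 30.732925415039062), 43.37831497192383)
[261.1878453   84.00552486] ((499.2901306152344, -164.185791015625), (26.883895874023438, 49.09962844848633), 84.85757446289062)
[258  82]
```

View pics/crop2.png

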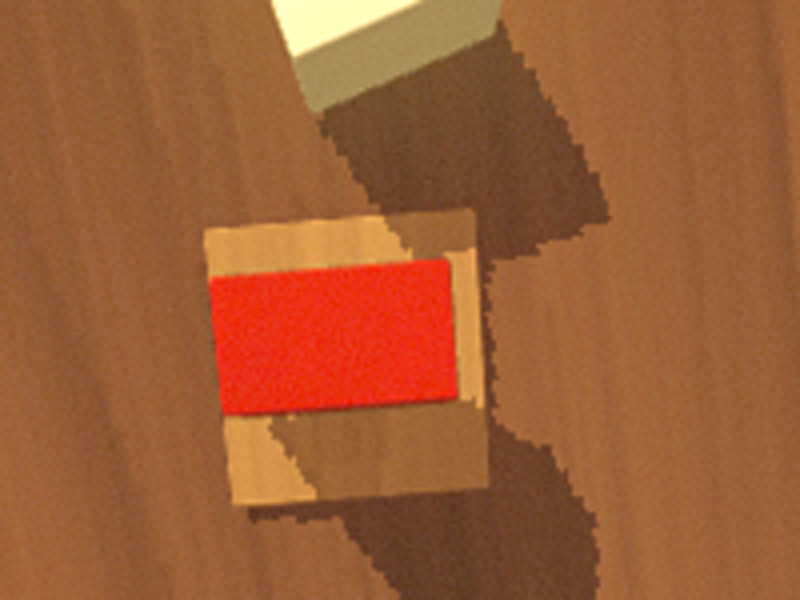

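The wedge top is at (335,335) in the crop, turned about 4° from the tool. The flat side isn't visible from above, so I'll check its profile in the scene camera.

Run:
```python
from h import *
d=cam('scene')
f=d['frame'][135:225,205:325]
cv2.imwrite('pics/crop3.png',cv2.resize(f,(800,600),interpolation=cv2.INTER_CUBIC)[:,:,::-1])
c=np.array([.499,-.164,0]);y=np.array([.09,.996,0]);x=np.array([.996,-.09,0])
for s in(1,-1):
    e=c+x*.025
    P=[e+y*s*a+[0,0,.008+h] for a,h in((-.014,84e-3),(.014,84e-3),(.014,54e-3),(-.011,0),(-.014,0))]
    print(s,np.round((proj(d,P)-[205,135])*6.67).tolist())
```

```text
1 [[160.0, 219.0], [236.0, 244.0], [242.0, 333.0], [188.0, 461.0], [180.0, 458.0]]
-1 [[236.0, 244.0], [160.0, 219.0], [168.0, 307.0], [245.0, 482.0], [253.0, 485.0]]
```

View pics/crop3.png

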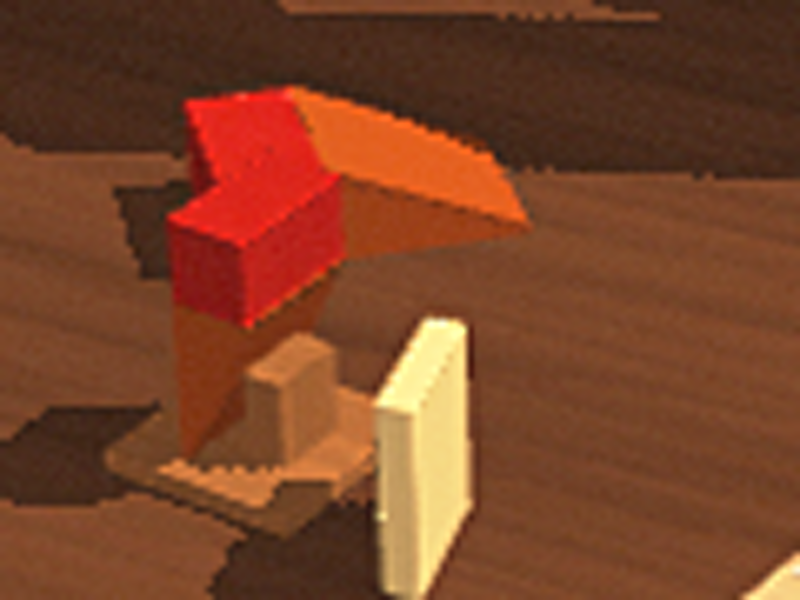

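The profile (tip at (190,455), slope facing right, i.e. +y) shows the flat face to −y, as the jig needs. Now I'll fetch the second piece, gripped about 5 mm off-centre to the jaw side so the pads clear the first piece.

>>> {"fn": "jog_arm", "kwargs": {
  "rows": [
    {"x":-32,"y":29,"z":0,"spin":0,"hand":100},
    {"x":-32.7,"y":28.7,"z":0,"spin":0,"hand":100},
    {"x":0,"y":0,"z":0,"spin":-7.3,"hand":100},
    {"x":0,"y":0,"z":0,"spin":-7.3,"hand":100},
    {"x":0,"y":0,"z":0,"spin":-7.3,"hand":100},
    {"x":0,"y":0,"z":0,"spin":-7.2,"hand":100},
    {"x":0,"y":0,"z":0,"spin":0,"hand":100},
    {"x":0,"y":0,"z":0,"spin":0,"hand":100}
  ]
}}

```text
time: 13.1
eef_pos: [0.5438, -0.3318, 0.2442]
eef_rot: [[-0.335, 0.942, 0.0], [0.942, 0.335, -0.0], [-0.0, 0.0, -1.0]]
wrist_force: [0.3, 0.1, -0.2]
width: 0.0952
grasp_force: 0.0
```

Run:
```python
from h import *
p,_=st();R=np.array(bot.get_state()['eef_rot']);print(p,np.degrees(np.arctan2(R[1,1],R[0,1])))
print(totool(np.array([.544,-.3311,.021])-p))
```

```text
[ 0.54382557 -0.33184476  0.24422649] 19.565046484210466
[  0.7   0.4 223.2]
```

The pink piece is in line with this one, its near end about 70 mm from the centre, so I'll narrow the opening before descending.

>>> {"fn": "jog_arm", "kwargs": {
  "rows": [
    {"x":5.5,"y":0.4,"z":30,"spin":0,"hand":75},
    {"x":0,"y":0,"z":40,"spin":0,"hand":75},
    {"x":0,"y":0,"z":40,"spin":0,"hand":75},
    {"x":0,"y":0,"z":20,"spin":0,"hand":75},
    {"x":0,"y":0,"z":20,"spin":0,"hand":75},
    {"x":0,"y":0,"z":40,"spin":0,"hand":75},
    {"x":0,"y":0,"z":33,"spin":0,"hand":75},
    {"x":0,"y":0,"z":0,"spin":0,"hand":75},
    {"x":0,"y":0,"z":0,"spin":0,"hand":75}
  ]
}}

```text
time: 14.0
eef_pos: [0.542, -0.3271, 0.0211]
eef_rot: [[-0.335, 0.942, -0.001], [0.942, 0.335, 0.001], [0.001, -0.0, -1.0]]
wrist_force: [0.1, -0.1, 1.9]
width: 0.0714
grasp_force: 0.0
```

>>> {"fn": "jog_arm", "kwargs": {
  "rows": [
    {"x":0,"y":0,"z":0,"spin":0,"hand":40},
    {"x":0,"y":0,"z":0,"spin":0,"hand":40},
    {"x":0,"y":0,"z":0,"spin":0,"hand":40},
    {"x":0,"y":0,"z":0,"spin":0,"hand":40},
    {"x":0,"y":0,"z":0,"spin":0,"hand":40}
  ],
  "newtons": 20
}}

```text
time: 14.5
eef_pos: [0.5429, -0.3283, 0.0229]
eef_rot: [[-0.336, 0.942, 0.002], [0.942, 0.336, -0.002], [-0.002, 0.002, -1.0]]
wrist_force: [-1.2, 1.3, 5.2]
width: 0.0499
grasp_force: 20.0
```

>>> {"fn": "jog_arm", "kwargs": {
  "rows": [
    {"x":0,"y":0,"z":-40,"spin":0,"hand":40},
    {"x":0,"y":0,"z":-45,"spin":0,"hand":40},
    {"x":0,"y":0,"z":-45,"spin":0,"hand":40},
    {"x":0,"y":0,"z":-20,"spin":0,"hand":40},
    {"x":0,"y":0,"z":0,"spin":7.3,"hand":40},
    {"x":0,"y":0,"z":0,"spin":7.3,"hand":40},
    {"x":0,"y":0,"z":0,"spin":7.3,"hand":40},
    {"x":0,"y":0,"z":0,"spin":7.2,"hand":40},
    {"x":0,"y":0,"z":0,"spin":0,"hand":40}
  ]
}}

```text
time: 15.4
eef_pos: [0.5417, -0.3274, 0.1707]
eef_rot: [[0.164, 0.986, -0.0], [0.986, -0.164, 0.0], [0.0, -0.0, -1.0]]
wrist_force: [-0.0, -0.4, 0.1]
width: 0.0498
grasp_force: 20.0
```

Run:
```python
from h import *
p,_=st();R=np.array(bot.get_state()['eef_rot']);print(p,np.degrees(np.arctan2(R[1,1],R[0,1])))
print('to 0.012+.006+2+4.8',totool(F+U*(.0248)-p))
```

```text
[ 0.54173985 -0.32743762  0.170749  ] -9.467974091103422
to 0.012+.006+2+4.8 [474.6 -97.3 152.9]
```

>>> {"fn": "jog_arm", "kwargs": {
  "rows": [
    {"x":47,"y":-9.7,"z":0,"spin":0,"hand":40},
    {"x":47,"y":-9.7,"z":0,"spin":0,"hand":40},
    {"x":47,"y":-9.7,"z":0,"spin":0,"hand":40},
    {"x":47,"y":-9.7,"z":0,"spin":0,"hand":40},
    {"x":47,"y":-9.7,"z":0,"spin":0,"hand":40},
    {"x":47,"y":-9.7,"z":0,"spin":0,"hand":40},
    {"x":47,"y":-9.7,"z":0,"spin":0,"hand":40},
    {"x":47,"y":-9.7,"z":0,"spin":0,"hand":40},
    {"x":47,"y":-9.7,"z":0,"spin":0,"hand":40},
    {"x":47,"y":-9.7,"z":0,"spin":0,"hand":40}
  ]
}}

```text
time: 16.4
eef_pos: [0.5231, 0.1539, 0.1711]
eef_rot: [[0.162, 0.987, 0.0], [0.987, -0.162, -0.0], [0.0, 0.0, -1.0]]
wrist_force: [1.0, -0.5, 0.9]
width: 0.0501
grasp_force: 20.0
```

>>> {"fn": "jog_arm", "kwargs": {
  "rows": [
    {"x":4.6,"y":0,"z":0,"spin":0,"hand":40},
    {"x":0,"y":0,"z":0,"spin":0,"hand":40},
    {"x":0,"y":0,"z":0,"spin":0,"hand":40}
  ]
}}

```text
time: 16.7
eef_pos: [0.5244, 0.1557, 0.1708]
eef_rot: [[0.164, 0.986, -0.0], [0.986, -0.164, -0.001], [-0.001, -0.0, -1.0]]
wrist_force: [-0.1, 0.1, -0.8]
width: 0.05
grasp_force: 20.0
```

Run:
```python
from h import *
d=cam('wrist');p,_=st();print(p,totool(F+U*.0248-p))
f=d['frame'].astype(int)
# held piece: its bottom jaw-side edge visible as face; predict rows for piece with centre offset o behind TCP
c=int(proj(d,[p])[0][0])
for o in(.004,.005,.006):
    b=p-U*o+U*.006; print(o,np.round(proj(d,[b+[0,0,-.021],b+[0,0,.045]]),1).tolist())
col=f[150:330,c-30];g=np.abs(np.diff(col,axis=0)).sum(1);print([(150+i+1,int(g[i])) for i in np.where(g>60)[0]])
print('first pack top edge jaw side',proj(d,[F+U*.012+[0,0,.066]]),'jaw lip',proj(d,[F+U*.0385+[0,0,.054]]))
for r in imaging.silhouettes('pack1_mid','wrist'):
    ys,xs=np.where(r['mask']);print(np.round(r['xy']),round(r['p'],2),xs.min(),xs.max(),ys.min(),ys.max())
```

```text
[0.52448528 0.15526067 0.1708782 ] [  1.5  -0.9 152.9]
0.004 [[277.9, 249.1], [277.7, 316.3]]
0.005 [[278.0, 250.8], [277.7, 318.6]]
0.006 [[278.0, 252.4], [277.7, 320.8]]
[(np.int64(159), 167), (np.int64(230), 127), (np.int64(244), 92), (np.int64(299), 103), (np.int64(321), 130), (np.int64(329), 64)]
first pack top edge jaw side [[276.78238795 230.77957744]] jaw lip [[276.77850811 192.08329609]]
[279. 227.] 0.56 245 311 206 245
```

>>> {"fn": "jog_arm", "kwargs": {
  "rows": [
    {"x":1.5,"y":-0.7,"z":30,"spin":0,"hand":40},
    {"x":0,"y":0,"z":30,"spin":0,"hand":40},
    {"x":0,"y":0,"z":30,"spin":0,"hand":40},
    {"x":0,"y":0,"z":25,"spin":0,"hand":40},
    {"x":0,"y":0,"z":13,"spin":0,"hand":40},
    {"x":0,"y":0,"z":0,"spin":0,"hand":40},
    {"x":0,"y":0,"z":0,"spin":0,"hand":40}
  ]
}}

```text
time: 17.5
eef_pos: [0.5247, 0.1575, 0.0437]
eef_rot: [[0.166, 0.986, 0.001], [0.986, -0.166, 0.0], [0.0, 0.001, -1.0]]
wrist_force: [-0.9, -0.7, 0.5]
width: 0.0499
grasp_force: 20.0
```

>>> {"fn": "jog_arm", "kwargs": {
  "rows": [
    {"x":-1,"y":0,"z":0,"spin":0,"hand":40},
    {"x":-1,"y":0,"z":0,"spin":0,"hand":40},
    {"x":0,"y":0,"z":0,"spin":0,"hand":40},
    {"x":0,"y":0,"z":0,"spin":0,"hand":40}
  ]
}}

```text
time: 17.9
eef_pos: [0.5238, 0.1562, 0.0435]
eef_rot: [[0.165, 0.986, 0.001], [0.986, -0.165, 0.0], [0.0, 0.001, -1.0]]
wrist_force: [0.3, 0.6, -0.3]
width: 0.0502
grasp_force: 20.0
```

>>> {"fn": "jog_arm", "kwargs": {
  "rows": [
    {"x":-0.7,"y":0,"z":0,"spin":0,"hand":40},
    {"x":0,"y":0,"z":0,"spin":0,"hand":40},
    {"x":0,"y":0,"z":0,"spin":0,"hand":40}
  ]
}}

```text
time: 18.2
eef_pos: [0.5235, 0.1555, 0.0431]
eef_rot: [[0.164, 0.986, 0.0], [0.986, -0.164, -0.0], [-0.0, 0.0, -1.0]]
wrist_force: [-0.1, 0.4, -0.1]
width: 0.05
grasp_force: 20.0
```

>>> {"fn": "jog_arm", "kwargs": {
  "rows": [
    {"x":-0.7,"y":0,"z":0,"spin":0,"hand":40},
    {"x":0,"y":0,"z":0,"spin":0,"hand":40},
    {"x":0,"y":0,"z":0,"spin":0,"hand":40}
  ]
}}

```text
time: 18.5
eef_pos: [0.5235, 0.1548, 0.0431]
eef_rot: [[0.165, 0.986, 0.0], [0.986, -0.165, 0.0], [0.0, 0.0, -1.0]]
wrist_force: [0.9, 1.1, 0.0]
width: 0.0498
grasp_force: 20.1
```

>>> {"fn": "jog_arm", "kwargs": {
  "rows": [
    {"x":-0.7,"y":0,"z":0,"spin":0,"hand":40},
    {"x":0,"y":0,"z":0,"spin":0,"hand":40},
    {"x":0,"y":0,"z":0,"spin":0,"hand":40}
  ]
}}

```text
time: 18.8
eef_pos: [0.5233, 0.1542, 0.0431]
eef_rot: [[0.165, 0.986, 0.0], [0.986, -0.165, 0.0], [0.0, 0.0, -1.0]]
wrist_force: [0.1, 1.3, 0.1]
width: 0.0497
grasp_force: 20.0
```

Run:
```python
from h import *
p,f=st();print((p-F)@U,p,f)
```

```text
0.022229963436474477 [0.52330991 0.15422659 0.04313083] [0.06557662 1.25844279 0.10603543]
```

>>> {"fn": "jog_arm", "kwargs": {
  "rows": [
    {"x":0,"y":0,"z":1.5,"spin":0,"hand":40},
    {"x":0,"y":0,"z":1,"spin":0,"hand":40},
    {"x":0,"y":0,"z":0,"spin":0,"hand":40}
  ]
}}

```text
time: 19.1
eef_pos: [0.5234, 0.1541, 0.0407]
eef_rot: [[0.165, 0.986, 0.0], [0.986, -0.165, 0.0], [0.0, 0.0, -1.0]]
wrist_force: [-1.3, 1.2, 2.6]
width: 0.0499
grasp_force: 20.0
```

>>> {"fn": "jog_arm", "kwargs": {
  "rows": [
    {"x":-0.5,"y":0,"z":0.7,"spin":0,"hand":40},
    {"x":0,"y":0,"z":0,"spin":0,"hand":40},
    {"x":0,"y":0,"z":0,"spin":0,"hand":40}
  ]
}}

```text
time: 19.4
eef_pos: [0.5235, 0.1537, 0.0401]
eef_rot: [[0.165, 0.986, 0.001], [0.986, -0.165, 0.0], [0.0, 0.0, -1.0]]
wrist_force: [0.0, 2.3, 3.4]
width: 0.05
grasp_force: 20.0
```

Both contacts are felt. I'll release, rise, back off and check.

>>> {"fn": "jog_arm", "kwargs": {
  "rows": [
    {"x":0,"y":0,"z":0,"spin":0,"hand":65},
    {"x":0,"y":0,"z":0,"spin":0,"hand":85},
    {"x":0,"y":0,"z":0,"spin":0,"hand":85},
    {"x":0,"y":0,"z":0,"spin":0,"hand":85},
    {"x":0,"y":0,"z":-30,"spin":0,"hand":85},
    {"x":0,"y":0,"z":-40,"spin":0,"hand":100},
    {"x":0,"y":0,"z":-45,"spin":0,"hand":100},
    {"x":0,"y":0,"z":-45,"spin":0,"hand":100},
    {"x":0,"y":0,"z":-45,"spin":0,"hand":100},
    {"x":0,"y":0,"z":0,"spin":0,"hand":100}
  ]
}}

```text
time: 20.4
eef_pos: [0.5269, 0.1542, 0.2536]
eef_rot: [[0.165, 0.986, 0.014], [0.986, -0.165, 0.003], [0.005, 0.013, -1.0]]
wrist_force: [1.3, -0.0, -0.0]
width: 0.0949
grasp_force: 0.0
```

>>> {"fn": "jog_arm", "kwargs": {
  "rows": [
    {"x":-40,"y":0,"z":0,"spin":0,"hand":100},
    {"x":-40,"y":0,"z":0,"spin":0,"hand":100},
    {"x":-35,"y":0,"z":0,"spin":0,"hand":100},
    {"x":0,"y":0,"z":0,"spin":0,"hand":100},
    {"x":0,"y":0,"z":0,"spin":0,"hand":100},
    {"x":0,"y":0,"z":0,"spin":0,"hand":100}
  ]
}}

```text
time: 21.0
eef_pos: [0.5043, 0.0408, 0.2444]
eef_rot: [[0.164, 0.986, -0.001], [0.986, -0.164, 0.0], [0.0, -0.001, -1.0]]
wrist_force: [0.1, -0.2, -0.5]
width: 0.095
grasp_force: 0.0
```

Run:
```python
from h import *
d=cam('wrist');p,_=st();print(p,bot.get_state()['time'])
f=d['frame'].astype(int);c=int(proj(d,[F+U*.012+[0,0,.066]])[0][0])
X=np.array([.987,-.163,0])
print('pred rows fence side, mid, jaw side of tops, jaw lip',proj(d,[F+U*y+[0,0,.066] for y in(0,.012,.024)]+[F+U*.0385+[0,0,.054]]).round(1)[:,1])
print('pred ends',proj(d,[F+U*.018+X*s*.025+[0,0,.066] for s in(-1,1)])[:,0].round(1))
for cc in(c-20,c,c+20):
    g=np.abs(np.diff(f[:,cc],axis=0)).sum(1)[:150];print(cc,[(i+1,int(g[i])) for i in np.where(g>35)[0]])
for r in imaging.silhouettes('pack1_mid','wrist'):
    ys,xs=np.where(r['mask']);print(np.round(r['xy']),round(r['p'],2),xs.min(),xs.max(),ys.min(),ys.max())
```

```text
[0.50430897 0.04099491 0.24447744] 21.05
pred rows fence side, mid, jaw side of tops, jaw lip [85.1 70.  54.5 37.6]
pred ends [248.3 308.3]
258 [(np.int64(27), 158), (np.int64(53), 37), (np.int64(54), 135), (np.int64(68), 113), (np.int64(70), 97), (np.int64(83), 53), (np.int64(84), 182), (np.int64(85), 64), (np.int64(86), 40), (np.int64(87), 48), (np.int64(90), 135)]
278 [(np.int64(39), 112), (np.int64(52), 168), (np.int64(53), 87), (np.int64(54), 361), (np.int64(68), 99), (np.int64(69), 107), (np.int64(70), 207), (np.int64(84), 168), (np.int64(85), 141), (np.int64(86), 57), (np.int64(88), 98), (np.int64(136), 42), (np.int64(137), 120), (np.int64(138), 52), (np.int64(139), 36)]
298 [(np.int64(1), 49), (np.int64(53), 46), (np.int64(54), 227), (np.int64(68), 99), (np.int64(69), 131), (np.int64(70), 243), (np.int64(84), 151), (np.int64(85), 136), (np.int64(87), 51)]
[279.  76.] 0.57 250 309 69 86
[313. 293.] 0.46 291 337 267 315
```

Both pieces stand tight: rows 54–68 and 70–84, against 54.5–85 predicted, with about 13 mm left before the jaw. Now the wedge.

>>> {"fn": "jog_arm", "kwargs": {
  "rows": [
    {"x":-40,"y":6,"z":0,"spin":0,"hand":100},
    {"x":-40,"y":6,"z":0,"spin":0,"hand":100},
    {"x":-40,"y":6,"z":0,"spin":0,"hand":100},
    {"x":-40,"y":6,"z":0,"spin":0,"hand":100},
    {"x":-43,"y":4.7,"z":0,"spin":0,"hand":100},
    {"x":0,"y":0,"z":0,"spin":-4.3,"hand":100},
    {"x":0,"y":0,"z":30,"spin":0,"hand":100},
    {"x":0,"y":0,"z":30,"spin":0,"hand":100},
    {"x":0,"y":0,"z":0,"spin":0,"hand":100},
    {"x":0,"y":0,"z":0,"spin":0,"hand":100}
  ]
}}

```text
time: 22.1
eef_pos: [0.4993, -0.1641, 0.1847]
eef_rot: [[0.089, 0.996, -0.001], [0.996, -0.089, 0.001], [0.0, -0.001, -1.0]]
wrist_force: [0.7, -0.6, 0.2]
width: 0.0951
grasp_force: 0.0
```

Run:
```python
from h import *
d=cam('wrist');p,_=st();print(p,totool(np.array([.4993,-.1642,.053])-p))
f=d['frame'].astype(int)
m=((f[:,:,0]>190)&(f[:,:,1]<60)&(f[:,:,2]<60)).astype(np.uint8)
for c in cv2.findContours(m,0,cv2.CHAIN_APPROX_NONE)[0]:
    if cv2.contourArea(c)<200: continue
    P=np.array([ray(d,q[0]+.5,.092)[:2] for q in c]);r=cv2.minAreaRect((P*1000).astype(np.float32));print(c.min((0,1)),c.max((0,1)),r)
```

```text
[ 0.50006265 -0.16450557  0.18613445] [  0.3  -1.  133.1]
[245 187] [311 229] ((499.9276123046875, -160.693603515625), (32.65117645263672, 48.96977233886719), 84.92524719238281)
```

>>> {"fn": "jog_arm", "kwargs": {
  "rows": [
    {"x":0.6,"y":-0.3,"z":40,"spin":0,"hand":100},
    {"x":0,"y":0,"z":40,"spin":0,"hand":100},
    {"x":0,"y":0,"z":30,"spin":0,"hand":100},
    {"x":0,"y":0,"z":23,"spin":0,"hand":100},
    {"x":0,"y":0,"z":0,"spin":0,"hand":100},
    {"x":0,"y":0,"z":0,"spin":0,"hand":40},
    {"x":0,"y":0,"z":0,"spin":0,"hand":40},
    {"x":0,"y":0,"z":0,"spin":0,"hand":40},
    {"x":0,"y":0,"z":0,"spin":0,"hand":40},
    {"x":0,"y":0,"z":0,"spin":0,"hand":40}
  ],
  "newtons": 40
}}

```text
time: 23.15
eef_pos: [0.4994, -0.1644, 0.0527]
eef_rot: [[0.09, 0.996, 0.001], [0.996, -0.09, -0.001], [-0.0, 0.001, -1.0]]
wrist_force: [-0.8, 0.1, 0.2]
width: 0.0603
grasp_force: 0.0
```

Run:
```python
from h import *
p,f=st();print(p,f)
```

```text
[ 0.49940924 -0.16438979  0.05271203] [-0.75127895  0.1434856   0.24756704]
```

>>> {"fn": "jog_arm", "kwargs": {
  "rows": [
    {"x":0,"y":0,"z":0,"spin":0,"hand":40},
    {"x":0,"y":0,"z":-30,"spin":0,"hand":40},
    {"x":0,"y":0,"z":-40,"spin":0,"hand":40},
    {"x":0,"y":0,"z":-40,"spin":0,"hand":40},
    {"x":0,"y":0,"z":-35,"spin":4.3,"hand":40},
    {"x":0,"y":0,"z":0,"spin":0,"hand":40},
    {"x":0,"y":0,"z":0,"spin":0,"hand":40}
  ]
}}

```text
time: 23.85
eef_pos: [0.4992, -0.1643, 0.1975]
eef_rot: [[0.164, 0.986, 0.001], [0.986, -0.164, -0.001], [-0.0, 0.001, -1.0]]
wrist_force: [0.6, 0.9, -1.6]
width: 0.0495
grasp_force: 40.0
```

Run:
```python
from h import *
p,f=st();s=bot.get_state();print(p,f,s['width'],s['grasp_force'],'to flat-at-25.5 (TCP 39.5 from fence)',totool(F+U*.0395-p))
```

```text
[ 0.49918417 -0.16432145  0.19747153] [ 0.599157    0.88446516 -1.61603503] 0.04947106954880479 39.99928146600723 to flat-at-25.5 (TCP 39.5 from fence) [335.6 -28.7 179.3]
```

>>> {"fn": "jog_arm", "kwargs": {
  "rows": [
    {"x":42,"y":-3.6,"z":0,"spin":0,"hand":40},
    {"x":42,"y":-3.6,"z":0,"spin":0,"hand":40},
    {"x":42,"y":-3.6,"z":0,"spin":0,"hand":40},
    {"x":42,"y":-3.6,"z":0,"spin":0,"hand":40},
    {"x":42,"y":-3.6,"z":0,"spin":0,"hand":40},
    {"x":42,"y":-3.6,"z":0,"spin":0,"hand":40},
    {"x":42,"y":-3.6,"z":0,"spin":0,"hand":40},
    {"x":43.5,"y":-3.6,"z":0,"spin":0,"hand":40},
    {"x":0,"y":0,"z":0,"spin":0,"hand":40},
    {"x":0,"y":0,"z":0,"spin":0,"hand":40}
  ]
}}

```text
time: 24.85
eef_pos: [0.5247, 0.1737, 0.1942]
eef_rot: [[0.162, 0.987, -0.004], [0.987, -0.162, -0.002], [-0.002, -0.004, -1.0]]
wrist_force: [0.9, 0.1, -0.7]
width: 0.0494
grasp_force: 40.0
```

>>> {"fn": "jog_arm", "kwargs": {
  "rows": [
    {"x":0,"y":0,"z":20,"spin":0,"hand":40},
    {"x":0,"y":0,"z":20,"spin":0,"hand":40},
    {"x":0,"y":0,"z":15,"spin":0,"hand":40},
    {"x":0,"y":0,"z":0,"spin":0,"hand":40},
    {"x":0,"y":0,"z":0,"spin":0,"hand":40},
    {"x":0,"y":0,"z":0,"spin":0,"hand":40}
  ]
}}

```text
time: 25.45
eef_pos: [0.5268, 0.1732, 0.143]
eef_rot: [[0.165, 0.986, 0.002], [0.986, -0.165, 0.0], [0.001, 0.002, -1.0]]
wrist_force: [0.3, -0.5, 0.2]
width: 0.0497
grasp_force: 40.0
```

Run:
```python
from h import *
d=cam('wrist');p,f=st();print(p,f,'y from fence',(p-F)@U)
fr=d['frame'].astype(int);c=int(proj(d,[p])[0][0])
print('pred jaw lip row',proj(d,[F+U*.0375+[0,0,.054]])[0],'pack jaw-side top',proj(d,[F+U*.024+[0,0,.066]])[0])
for o in(-.001,0,.001): print('tip jaw-side pred',o,proj(d,[p+U*(-.0124+.0015-o)+[0,0,-.045]])[0])
for cc in(c-28,c-24,c-20,c,c+20,c+28):
    g=np.abs(np.diff(fr[150:330,cc],axis=0)).sum(1);print(cc,[(151+i,int(g[i])) for i in np.where(g>50)[0]])
for cc in (c-28,c): print([fr[r,cc].tolist() for r in range(190,300,6)])
```

```text
[0.52693932 0.17332788 0.14318509] [-0.55390408  0.20641574 -0.00755862] y from fence 0.041674525247690386
pred jaw lip row [277.08870032 228.26334127] pack jaw-side top [277.11984313 253.19911056]
tip jaw-side pred -0.001 [277.76782476 250.96530468]
tip jaw-side pred 0 [277.77198787 252.42926217]
tip jaw-side pred 0.001 [277.77614045 253.88952003]
249 [(np.int64(163), 60), (np.int64(164), 91), (np.int64(185), 146), (np.int64(248), 109), (np.int64(249), 82), (np.int64(250), 85), (np.int64(276), 59), (np.int64(301), 87), (np.int64(321), 122)]
253 [(np.int64(163), 81), (np.int64(164), 86), (np.int64(185), 156), (np.int64(248), 104), (np.int64(249), 82), (np.int64(250), 86), (np.int64(273), 57), (np.int64(290), 56), (np.int64(301), 59), (np.int64(307), 59), (np.int64(321), 123)]
257 [(np.int64(163), 59), (np.int64(164), 56), (np.int64(165), 78), (np.int64(166), 56), (np.int64(227), 87), (np.int64(248), 113), (np.int64(249), 87), (np.int64(250), 67), (np.int64(300), 62), (np.int64(321), 135)]
277 [(np.int64(162), 61), (np.int64(163), 78), (np.int64(164), 77), (np.int64(165), 58), (np.int
[... 567 characters left out ...]
276), 68), (np.int64(296), 52), (np.int64(319), 73), (np.int64(320), 55), (np.int64(321), 118)]
[[213, 179, 118], [215, 179, 120], [214, 180, 124], [212, 176, 119], [212, 178, 118], [213, 181, 121], [191, 164, 102], [191, 163, 102], [189, 160, 99], [188, 160, 98], [151, 47, 22], [146, 35, 27], [148, 41, 25], [146, 36, 23], [147, 41, 30], [186, 38, 34], [182, 32, 20], [179, 29, 3], [184, 45, 34]]
[[178, 172, 161], [176, 171, 158], [165, 158, 146], [158, 151, 143], [147, 143, 128], [137, 133, 121], [159, 156, 142], [135, 113, 69], [190, 163, 102], [192, 163, 102], [150, 45, 18], [146, 37, 18], [147, 37, 29], [142, 23, 10], [144, 33, 9], [187, 38, 24], [185, 36, 10], [184, 32, 7], [183, 28, 3]]
```

>>> {"fn": "jog_arm", "kwargs": {
  "rows": [
    {"x":0,"y":0,"z":10,"spin":0,"hand":40},
    {"x":0,"y":0,"z":10,"spin":0,"hand":40},
    {"x":0,"y":0,"z":10,"spin":0,"hand":40},
    {"x":0,"y":0,"z":4,"spin":0,"hand":40},
    {"x":0,"y":0,"z":0,"spin":0,"hand":40},
    {"x":0,"y":0,"z":0,"spin":0,"hand":40}
  ]
}}

```text
time: 26.1
eef_pos: [0.5261, 0.1735, 0.1078]
eef_rot: [[0.165, 0.986, -0.0], [0.986, -0.165, -0.0], [-0.0, -0.0, -1.0]]
wrist_force: [0.2, 0.2, -0.9]
width: 0.0498
grasp_force: 40.0
```

>>> {"fn": "jog_arm", "kwargs": {
  "rows": [
    {"x":-1,"y":0,"z":0,"spin":0,"hand":40},
    {"x":-1,"y":0,"z":0,"spin":0,"hand":40},
    {"x":-1,"y":0,"z":0,"spin":0,"hand":40},
    {"x":0,"y":0,"z":0,"spin":0,"hand":40},
    {"x":0,"y":0,"z":0,"spin":0,"hand":40}
  ]
}}

```text
time: 26.6
eef_pos: [0.5261, 0.1714, 0.1085]
eef_rot: [[0.165, 0.986, 0.002], [0.986, -0.165, 0.002], [0.002, 0.001, -1.0]]
wrist_force: [0.5, 5.6, -0.7]
width: 0.0496
grasp_force: 40.0
```

>>> {"fn": "jog_arm", "kwargs": {
  "rows": [
    {"x":-0.5,"y":0,"z":0,"spin":0,"hand":40},
    {"x":-0.5,"y":0,"z":0,"spin":0,"hand":40},
    {"x":0,"y":0,"z":0,"spin":0,"hand":40},
    {"x":0,"y":0,"z":0,"spin":0,"hand":40}
  ]
}}

```text
time: 27.0
eef_pos: [0.5261, 0.1711, 0.1085]
eef_rot: [[0.165, 0.986, 0.002], [0.986, -0.165, 0.004], [0.004, 0.001, -1.0]]
wrist_force: [1.4, 6.5, -1.3]
width: 0.05
grasp_force: 40.0
```

The flat face bears on the packing with about 6 N. Now I'll press down in steps.

>>> {"fn": "jog_arm", "kwargs": {
  "rows": [
    {"x":0,"y":0,"z":3,"spin":0,"hand":40},
    {"x":0,"y":0,"z":3,"spin":0,"hand":40},
    {"x":0,"y":0,"z":0,"spin":0,"hand":40},
    {"x":0,"y":0,"z":0,"spin":0,"hand":40}
  ]
}}

```text
time: 27.4
eef_pos: [0.5261, 0.171, 0.1023]
eef_rot: [[0.165, 0.986, 0.002], [0.986, -0.165, 0.003], [0.004, 0.002, -1.0]]
wrist_force: [2.2, 6.2, -1.7]
width: 0.0499
grasp_force: 40.0
```

>>> {"fn": "jog_arm", "kwargs": {
  "rows": [
    {"x":0,"y":0,"z":3,"spin":0,"hand":40},
    {"x":0,"y":0,"z":3,"spin":0,"hand":40},
    {"x":0,"y":0,"z":0,"spin":0,"hand":40},
    {"x":0,"y":0,"z":0,"spin":0,"hand":40}
  ]
}}

```text
time: 27.8
eef_pos: [0.5261, 0.1711, 0.0963]
eef_rot: [[0.165, 0.986, 0.002], [0.986, -0.165, 0.003], [0.004, 0.002, -1.0]]
wrist_force: [1.1, 7.1, -1.8]
width: 0.0497
grasp_force: 40.0
```

>>> {"fn": "jog_arm", "kwargs": {
  "rows": [
    {"x":0,"y":0,"z":2,"spin":0,"hand":40},
    {"x":0,"y":0,"z":2,"spin":0,"hand":40},
    {"x":0,"y":0,"z":0,"spin":0,"hand":40},
    {"x":0,"y":0,"z":0,"spin":0,"hand":40}
  ]
}}

```text
time: 28.2
eef_pos: [0.527, 0.1709, 0.0939]
eef_rot: [[0.165, 0.986, 0.004], [0.986, -0.165, 0.003], [0.004, 0.003, -1.0]]
wrist_force: [0.4, 6.0, 3.4]
width: 0.0498
grasp_force: 40.0
```

>>> {"fn": "jog_arm", "kwargs": {
  "rows": [
    {"x":0,"y":0,"z":2,"spin":0,"hand":40},
    {"x":0,"y":0,"z":2,"spin":0,"hand":40},
    {"x":0,"y":0,"z":0,"spin":0,"hand":40},
    {"x":0,"y":0,"z":0,"spin":0,"hand":40}
  ]
}}

```text
time: 28.6
eef_pos: [0.5277, 0.1708, 0.0904]
eef_rot: [[0.165, 0.986, 0.005], [0.986, -0.165, 0.003], [0.004, 0.005, -1.0]]
wrist_force: [2.3, 4.5, 5.5]
width: 0.0501
grasp_force: 40.0
```

>>> {"fn": "jog_arm", "kwargs": {
  "rows": [
    {"x":0,"y":0,"z":2,"spin":0,"hand":40},
    {"x":0,"y":0,"z":1,"spin":0,"hand":40},
    {"x":0,"y":0,"z":0,"spin":0,"hand":40},
    {"x":0,"y":0,"z":0,"spin":0,"hand":40}
  ]
}}

```text
time: 29.0
eef_pos: [0.5278, 0.1706, 0.0876]
eef_rot: [[0.165, 0.986, 0.006], [0.986, -0.165, 0.003], [0.003, 0.005, -1.0]]
wrist_force: [1.4, 3.9, 6.0]
width: 0.0495
grasp_force: 40.0
```

Run:
```python
from h import *
d=cam('wrist');p,f=st();print(p,f,(p-F)@U)
fr=d['frame'].astype(int);c=int(proj(d,[F+U*.04])[0][0])
print('lip if open/shut',proj(d,[F+U*y+[0,0,.054] for y in(.0375,.0425)])[:,1])
for cc in(c-10,c+10):
    g=np.abs(np.diff(fr[:330,cc],axis=0)).sum(1);print(cc,[(1+i,int(g[i])) for i in np.where(g>50)[0]])
for n in range(0,200,8): print(n,fr[n,c-50].tolist(),end=' ')
```

```text
[0.5277832  0.17060642 0.08760013] [2.26609385 4.79527129 6.49986123] 0.039125993867352
lip if open/shut [258.50954443 250.06159467]
264 [(np.int64(46), 101), (np.int64(47), 233), (np.int64(169), 53), (np.int64(171), 85), (np.int64(248), 180), (np.int64(249), 113), (np.int64(253), 60), (np.int64(302), 59), (np.int64(321), 129), (np.int64(329), 72)]
284 [(np.int64(46), 77), (np.int64(47), 223), (np.int64(48), 58), (np.int64(169), 54), (np.int64(171), 93), (np.int64(246), 52), (np.int64(248), 165), (np.int64(249), 91), (np.int64(250), 57), (np.int64(321), 118)]
0 [156, 101, 59] 8 [145, 91, 45] 16 [148, 90, 40] 24 [156, 98, 43] 32 [158, 102, 55] 40 [126, 77, 39] 48 [215, 179, 106] 56 [213, 178, 113] 64 [214, 176, 113] 72 [212, 177, 110] 80 [215, 178, 110] 88 [212, 177, 106] 96 [213, 176, 114] 104 [213, 177, 107] 112 [212, 176, 108] 120 [213, 176, 111] 128 [209, 173, 107] 136 [211, 175, 109] 144 [209, 173, 107] 152 [209, 174, 107] 160 [209, 172, 104] 168 [185, 153, 96] 176 [135, 107, 71] 184 [133, 107, 65] 192 [134, 104, 66]
```

>>> {"fn": "jog_arm", "kwargs": {
  "rows": [
    {"x":0,"y":0,"z":2,"spin":0,"hand":40},
    {"x":0,"y":0,"z":1,"spin":0,"hand":40},
    {"x":0,"y":0,"z":0,"spin":0,"hand":40},
    {"x":0,"y":0,"z":0,"spin":0,"hand":40}
  ]
}}

```text
time: 29.45
eef_pos: [0.5278, 0.1704, 0.0846]
eef_rot: [[0.165, 0.986, 0.006], [0.986, -0.165, 0.002], [0.003, 0.005, -1.0]]
wrist_force: [0.6, 3.3, 7.0]
width: 0.0498
grasp_force: 40.0
```

>>> {"fn": "jog_arm", "kwargs": {
  "rows": [
    {"x":0,"y":0,"z":1,"spin":0,"hand":40},
    {"x":0,"y":0,"z":1,"spin":0,"hand":40},
    {"x":0,"y":0,"z":0,"spin":0,"hand":40},
    {"x":0,"y":0,"z":0,"spin":0,"hand":40}
  ]
}}

```text
time: 29.85
eef_pos: [0.5279, 0.17, 0.0836]
eef_rot: [[0.165, 0.986, 0.005], [0.986, -0.165, 0.001], [0.002, 0.005, -1.0]]
wrist_force: [-1.1, 1.9, 11.3]
width: 0.0498
grasp_force: 40.0
```

>>> {"fn": "jog_arm", "kwargs": {
  "rows": [
    {"x":0,"y":0,"z":1,"spin":0,"hand":40},
    {"x":0,"y":0,"z":0,"spin":0,"hand":40},
    {"x":0,"y":0,"z":0,"spin":0,"hand":40}
  ]
}}

```text
time: 30.15
eef_pos: [0.528, 0.17, 0.0833]
eef_rot: [[0.165, 0.986, 0.005], [0.986, -0.165, 0.001], [0.002, 0.005, -1.0]]
wrist_force: [-2.6, 1.2, 15.2]
width: 0.05
grasp_force: 40.0
```

The force jumps from 7 N to 15 N with almost no travel, after about 10.9 mm × 0.46 ≈ 5 mm of wedging, so the seam is shut. I'll ease the wedge sideways onto the packing and check.

>>> {"fn": "jog_arm", "kwargs": {
  "rows": [
    {"x":-0.5,"y":0,"z":0,"spin":0,"hand":40},
    {"x":-0.5,"y":0,"z":0.5,"spin":0,"hand":40},
    {"x":0,"y":0,"z":0,"spin":0,"hand":40},
    {"x":0,"y":0,"z":0,"spin":0,"hand":40},
    {"x":0,"y":0,"z":0,"spin":0,"hand":40},
    {"x":0,"y":0,"z":0,"spin":0,"hand":40},
    {"x":0,"y":0,"z":0,"spin":0,"hand":40}
  ]
}}

```text
time: 30.85
eef_pos: [0.528, 0.17, 0.0833]
eef_rot: [[0.165, 0.986, 0.006], [0.986, -0.165, 0.003], [0.004, 0.005, -1.0]]
wrist_force: [-2.8, 4.0, 17.1]
width: 0.0499
grasp_force: 40.0
```

Run:
```python
from h import *
d=cam('wrist');p,f=st();print(p,f,(p-F)@U,bot.get_state()['time'])
fr=d['frame'].astype(int);c=int(proj(d,[F+U*.04])[0][0])
for r in range(28,52): print(r,fr[r,c-50].tolist(),fr[r,c+50].tolist())
g=np.abs(np.diff(fr[:330,c+10],axis=0)).sum(1);print([(1+i,int(g[i])) for i in np.where(g>50)[0]])
print(np.round(proj(d,[F+U*y+[0,0,.054] for y in(.0375,.0425)])[:,1],1))
t=cam('top')
for n in('glue','chisel','plane'):
    print(n,[(np.round(r['xy']).tolist(),round(r['p'],2)) for r in imaging.spot_in(n,'top')][:1])
```

```text
[0.52805117 0.16994215 0.08334768] [-2.94959995  4.56430852 15.91178019] 0.03851404555328968 30.9
28 [160, 104, 54] [159, 105, 52]
29 [156, 102, 48] [152, 97, 43]
30 [155, 99, 41] [155, 99, 52]
31 [157, 97, 42] [157, 101, 49]
32 [160, 105, 54] [156, 101, 43]
33 [160, 101, 51] [160, 100, 50]
34 [161, 104, 54] [159, 101, 49]
35 [148, 96, 47] [152, 99, 49]
36 [141, 88, 41] [141, 86, 46]
37 [128, 78, 33] [132, 81, 46]
38 [120, 76, 38] [121, 75, 43]
39 [103, 61, 20] [106, 68, 32]
40 [90, 59, 31] [90, 54, 25]
41 [160, 125, 74] [133, 100, 47]
42 [213, 177, 107] [206, 169, 98]
43 [214, 177, 111] [211, 172, 102]
44 [212, 175, 110] [213, 176, 111]
45 [213, 175, 111] [211, 174, 108]
46 [212, 178, 111] [209, 172, 106]
47 [213, 178, 114] [210, 175, 112]
48 [215, 181, 116] [212, 178, 114]
49 [212, 178, 114] [209, 174, 112]
50 [212, 178, 111] [209, 173, 109]
51 [212, 175, 113] [211, 174, 109]
[(np.int64(41), 141), (np.int64(42), 146), (np.int64(169), 76), (np.int64(248), 150), (np.int64(249), 97), (np.int64(281), 52), (np.int64(283), 65), (np.int64(296), 63), (np.int64(320), 74), (np.int64(321), 141)]
[260.8 252.2]
glue [([231.0, 103.0], 0.79)]
chisel [([347.0, 109.0], 0.91)]
plane [([169.0, 109.0], 0.92)]
```

The seam is shut and the packing is squeezed: net wrist push toward the fence is 4.5 N, with 16 N down. The bottle, chisel and plane haven't moved. Handing in.

```bash
python3 -c "
from cell import bot
print(bot.job_done())"
```

```text
the job is handed in; nothing more can be done
None
```

I handed in the job at about 31 s with two packing pieces against the fence and the wedge pressed home and still held down. The force reading and wedge travel indicate the seam is shut, and the bottle, chisel and plane have not moved.

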